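# Fit the pylon tube to the tilted ankle adapter

## Robot

A 6-joint arm with a two-finger parallel gripper is mounted at the origin on the work surface. World frame = base frame: x ahead of the robot, y to its left, z up, the work surface at z = 0. Lengths are in m, angles in degrees, forces in N, time in s.
With the tool pointing down it reaches from about 0.4 to 0.825 m from the base axis. Payload 7 kg.
Tool frame: the origin (TCP) lies on the centre line of the jaws, within the pads' length; the fingertips stand 17 mm ahead of it and the grasp point (between the pads) lies 2 mm behind it; z points along the fingers, y is the direction in which the jaws open and shut (so a half turn about z gives the same grasp; the last joint's range is limited). The gripper opens to 88 mm and grips with 3 to 60 N. Pads are 19 mm wide; open, the fingers measure 130 mm over their backs; the gripper's body (78 mm by 193 mm) begins 47 mm behind the grasp point.
Start: joints at [-56.316, 20.546, 0.682, 0, -70.136, -16.507], TCP at [0.199, -0.645, 0.244] pointing down, gripper open.
Joint ranges: [-176.03, 176.03], [-82.01, 121.73], [-58.28, 71.71], [-173.87, 95.51], [-174.79, -0.11], [-173.66, 173.66]. Speed limits (degrees/s): [136.94, 136.94, 172.46, 180, 180, 180].

## Interface

Orientations are given as [roll, pitch, yaw] about the fixed x, y, z axes, in that order (R = Rz(yaw) Ry(pitch) Rx(roll)).
In Python, from plant import telemetry, vision, close_job, recognise, silhouettes, place_of gives the robot as it stands.
- The arm moves only by the shell command python3 -m handwheel 'ROWS'. ROWS is JSON, a list that holds one entry, the list of rows, each a list of 5 numbers: the shift along the tool's x, y, z in m, then the turn about the tool's z in rad, then the closure, from 0 (fully open) to 1 (shut). In form: [[[tx, ty, tz, yaw, gripper], ...]]. A call has 1 to 20 rows; each row shifts and turns the commanded pose from where the row before left it, along the tool's axes as they then stand; what a row does not reach is not made up. A row lasts 1/12 s, in which the tool goes at most 41.7 mm and 7.16 degrees, less where a joint would pass 70% of its speed; a pose out of reach is approached as far as the arm can. A call with a gripper value outside its range is refused whole. The fingers move at their own pace and stop on an object; the grip force is fixed at half the most. Time passes only in rows, so rows that do not move let the fingers close. It gives the time, the measured TCP pose, the force and the opening at its end, in the units of the state.
- telemetry.get_obs(): the state, without advancing time (a new reading comes with each control period).
- vision.snapshot(name): name is "scene" or "side" or "wrist"; returns a dict with "color" (480x640x3 uint8, red, green, blue), "mtx" (3x3 intrinsics, pixels), "cam_to_world" (4x4, takes a point from camera to world coordinates); the wrist camera has in their place "tool_from_camera" (4x4, takes a point from camera to tool coordinates, whose origin is the TCP and whose axes are the flange's). Camera axes: x right, y down, z forward; pixel columns grow to the right and rows downward; lengths in m; the calibration is good to about 2 mm. The wrist camera is an equidistant fisheye: a pixel r from the principal point sees the ray r / f radians off the axis. A picture is of the moment at which its call begins: read the wrist's pose just before it. There is no depth.
- close_job(): hands the job in, once; it reports no verdict.
Trained networks look in a picture, given as the dict that the camera call returned (one of the last four; its "shot" number tells which), for a name from the list of things; names that differ only in an ending like _2 or _b are one class to them, and where a whole thing is asked for, a point or a joint stands for the part that bears it (a point fixed in the world has none). Each returns a list of dicts, best first, with "conf" (0 to 1); they miss things now and then, are a little off and sometimes report something else, mostly with a low value. They report only what shows in the picture. A call takes as long as a camera call. They do not tell look-alikes from the thing itself.
- recognise(name, picture): "xy" ([column, row] in pixels, amid what is visible of it).
- silhouettes(name, picture): "region" (480x640 bool, what is visible of it) and "xy" ([column, row] in pixels, amid what is visible of it).
- place_of(name, picture): "xy" ([column, row] in pixels: a listed point, or the origin of a listed thing).
The state is a dict: "clock": time; "joint_pos": joint angles; "qvel": joint speeds; "tau": joint torques, N m; "tool_pos": TCP position; "orientation": TCP orientation; "force": force on the tool from outside, world axes, zero at the start; "moment": the same for the moment, N m; "opening": finger opening in m.
Only numpy, scipy, OpenCV 4.12 (cv2) and the standard library are available. Lean on these libraries where they do the work, as an engineer would, in place of code of your own. Each camera call takes 0.05 s, during which the arm holds its last target.

## Task

Three closed-top aluminium tubes stand on the bench: take the one of middle length and push it, open end first, onto the slanting spigot clamped (not always centrally) in the bench vise, past its spring plunger, until it sits fully home on the flange. Leave the vise at the slant and the place it has been set to, leave the tube on the spigot, and do not disturb the other things on the bench.

Things in the scene. Friction and masses are not known exactly. Their poses are not given: they have to be found in the camera images.
- tube_mid: The middle one of three plain aluminium pylon tubes that stand mouth down on the bench, alike but for length and shuffled among their places: outside diameter 34 mm, bore 27 mm, tube 105 mm long, open only at its lower end, the upper end closed (8 mm thick) with a 20 mm square block 13 mm high on top; 170 g give or take a third. Origin: centre of the open mouth's rim; z runs along the axis to the closed end. This is the one to fit.
- tube_short: The shortest of three plain aluminium pylon tubes that stand mouth down on the bench, alike but for length and shuffled among their places: outside diameter 34 mm, bore 27 mm, tube 75 mm long, open only at its lower end, the upper end closed (8 mm thick) with a 20 mm square block 13 mm high on top; 130 g give or take a third. Origin: centre of the open mouth's rim; z runs along the axis to the closed end. Leave it alone.
- tube_long: The longest of three plain aluminium pylon tubes that stand mouth down on the bench, alike but for length and shuffled among their places: outside diameter 34 mm, bore 27 mm, tube 140 mm long, open only at its lower end, the upper end closed (8 mm thick) with a 20 mm square block 13 mm high on top; 220 g give or take a third. Origin: centre of the open mouth's rim; z runs along the axis to the closed end. Leave it alone.
- head (a joint): Slant of the vise head and its spigot in radians: 0 is upright, positive leans towards the vise's -x side; set somewhere from 0.45 to 0.75. A stiff friction hinge (gives way at about 4 N m); it must stay as found.
- seat (a point): Middle of the vise jaws at the level of the adapter's flange face (on which the tube must sit), 45 mm from the hinge axis; z runs up along the slant, parallel to the spigot's axis, y along the jaws (the hinge line). The spigot itself is clamped up to 9 mm to either side of this point along y, differently each time: look or feel for it. In x it is centred.
- tip_level (a point): Point 40 mm above the seat point along the slant: the level of the spigot's tip, on the jaws' middle line. Adapter, plain aluminium, firmly clamped: flange 50 mm diameter, 8 mm thick; spigot 25 mm diameter, 40 mm long from the flange, its last 3 mm chamfered to 19 mm. Axes as the seat's.
- vise: Grey tilting bench vise, fixed: base 160 x 150 x 20 mm, two cheeks (12 mm thick, centres at y = +-44 mm, top 120 mm up). Origin: centre of its underside. The head hinges between the cheeks about the y axis, 90 mm up; the spigot leans to the -x side, roughly towards the robot. In the spigot's +x flank, 21 mm above the flange, a round spring plunger stands out 2 mm: passing it takes roughly 5 to 20 N along the spigot, and its drag holds the tube.
- foot: Grey plastic prosthetic foot lying sole down, about 240 x 85 mm, 91 mm high at the ankle, 0.7 kg. Origin: on the bench below the ankle; x towards the toes. Bystander.
- bottle: White bottle, 48 mm diameter, 120 mm high. Origin: centre of its underside. Bystander.
- driver: Black-handled screwdriver, 170 mm long, lying on the bench along its x axis. Origin: on the bench under its middle. Bystander.
- jar: Clear jar with a steel cap, 60 mm diameter, 60 mm high. Origin: centre of its underside. Bystander.
- cup: Steel cup, 72 mm diameter, 70 mm high. Origin: centre of its underside. Bystander.
Not all that is in view belongs to the job. What is shaped like the tube_mid but blue or yellow is not meant.

How it is judged (in metres and radians):
On the way, in this order (a step that is already met when the one before it is completed fails the run):
1. the middle tube is held clear of the bench (height (world z) of tube_mid above 0.04 m and contact force between the fingers and tube_mid above 1 N), for 0.1 s.
2. the tube has started onto the spigot, at least 8 mm (x of tube_mid in the frame of seat between -0.004 and 0.004 m and y of tube_mid in the frame of seat between -0.012 and 0.012 m and angle between the z axis of tube_mid and the z axis of seat, either way round below 0.1 rad and z of tube_mid in the frame of seat below 0.032 m), for 0.1 s.
At the end, for the whole second after the job is handed in: The middle tube is on the spigot, its mouth within 3 mm of the flange face along the axis and over it (within 4 mm of the jaws' middle in x and 12 mm along them), aligned with the spigot within 0.1 rad, at rest, and the vise head is still at its slant (seat point within 6 mm of where it began) (x of tube_mid in the frame of seat between -0.004 and 0.004 m and y of tube_mid in the frame of seat between -0.012 and 0.012 m and angle between the z axis of tube_mid and the z axis of seat, either way round below 0.1 rad and z of tube_mid in the frame of seat between -0.003 and 0.003 m and linear speed of tube_mid below 0.02 m/s and distance of seat from where it was at the start of the episode below 0.006 m); the robot touches nothing.
It fails at once if the vise head is turned out of its set slant (seat point shifts by over 8 mm) (distance of seat from where it was at the start of the episode above 0.008 m).
It fails at once if another tube is disturbed (moved over 30 mm or tipped over) (distance of any of tube_short, tube_long from where it was at the start of the episode above 0.03 m or angle between any of tube_short, tube_long's own z axis and vertical above 0.5 rad).
It fails at once if the foot, bottle, screwdriver, jar or cup is disturbed (moved over 30 mm or tipped over) (distance of any of foot, bottle, driver, jar, cup from where it was at the start of the episode above 0.03 m or angle between any of foot, bottle, jar, cup's own z axis and vertical above 0.5 rad).
It also fails if it takes over 58 s, if anything falls off the work surface, if the arm or the gripper's body presses on something with over 40 N, if the wrist force passes 120 N, or if a joint passes its speed limit or range.

## Working session

There is one attempt and no reset: what is moved stays moved. The work goes in short steps, Python scripts to look and compute and a shell command to move; the robot and the scene stay as the last step left them, time stands still between calls to the robot, and variables do not carry over. Pictures are saved under pics/ and viewed, and the job is handed in when it is done.

```bash
ls -la; mkdir -p pics
cat > h.py <<'E'
import numpy as np,cv2
from plant import telemetry, vision, recognise, silhouettes, place_of
from scipy.spatial.transform import Rotation as R
def save(n,im): cv2.imwrite('pics/'+n+'.png',cv2.cvtColor(np.ascontiguousarray(im),cv2.COLOR_RGB2BGR))
def ray(s,uv):
    K=s['mtx'];T=s['cam_to_world']
    d=np.linalg.inv(K)@np.array([uv[0],uv[1],1.]);d=T[:3,:3]@d
    return T[:3,3],d/np.linalg.norm(d)
def atz(s,uv,z):
    o,d=ray(s,uv);return o+d*(z-o[2])/d[2]
def proj(s,P):
    T=s['cam_to_world'];p=T[:3,:3].T@(np.asarray(P)-T[:3,3]);q=s['mtx']@p;return q[:2]/q[2]
def tri(rs):
    A=np.zeros((3,3));b=np.zeros(3)
    for o,d in rs:
        M=np.eye(3)-np.outer(d,d);A+=M;b+=M@o
    X=np.linalg.solve(A,b);return X,[np.linalg.norm((np.eye(3)-np.outer(d,d))@(X-o)) for o,d in rs]
E
python3 - <<'E'
from h import *
import pickle
print(telemetry.get_obs())
np.set_printoptions(precision=3,suppress=True)
S={}
for n in ['scene','side']:
    s=vision.snapshot(n);S[n]=s;save(n+'0',s['color']);print(n,s['mtx'].tolist() if hasattr(s['mtx'],'tolist') else s['mtx'],s['cam_to_world'])
    for k in ['tube_mid','tube_short','tube_long','vise','foot','bottle','driver','jar','cup']:
        print(n,k,[(np.round(r['xy']),round(r['conf'],2)) for r in recognise(k,s)][:4],'org',[(np.round(r['xy']),round(r['conf'],2)) for r in place_of(k,s)][:3])
    for k in ['seat','tip_level']: print(n,k,[(np.round(r['xy'],1),round(r['conf'],2)) for r in place_of(k,s)][:3])
pickle.dump(S,open('S0.pkl','wb'))
E
```

```text
total 12
drwxr-xr-x  3 agent agent 4096 Dec  7 14:47 .
drwxr-xr-x 23 root  root  4096 Dec  7 14:47 ..
drwxr-xr-x  2 agent agent 4096 Dec  7 14:47 pics
{'clock': 0.0, 'joint_pos': array([-5.63157094e+01,  2.05898888e+01,  6.33210981e-01, -1.96522494e-02,
       -7.01365973e+01, -1.65067018e+01]), 'qvel': array([-0.05660983,  0.00390138,  0.01883076, -0.1055222 ,  0.08900637,
       -0.02483023]), 'tau': array([-5.91532680e-04, -5.82718420e+01,  2.93066293e+01,  6.99752122e+00,
        6.91661640e-03, -1.28777151e-04]), 'tool_pos': array([ 0.19918019, -0.64445022,  0.24263732]), 'orientation': array([ 1.79905320e+02, -8.79148587e-03, -1.62829096e+02]), 'force': array([-0.36771698,  0.17731782,  0.81318528]), 'moment': array([ 0.00890639, -0.09813374,  0.0398573 ]), 'opening': 0.087732583072584}
scene [[475.2623909413048, 0.0, 315.77211376086336], [0.0, 475.2623909413048, 242.55680004630136], [0.0, 0.0, 1.0]] [[-0.625  0.656 -0.422  1.108]
 [ 0.781  0.533 -0.326  0.383]
 [ 0.011 -0.534 -0.846  1.189]
 [ 0.     0.     0.     1.   ]]
scene tube_mid [(array([420., 268.]), 0.74), (array([43
[... 1415 characters left out ...]
ide tube_long [(array([349., 317.]), 0.67)] org [(array([346., 336.]), 0.68), (array([361., 314.]), 0.3)]
side vise [(array([351., 226.]), 0.66)] org [(array([348., 231.]), 0.71)]
side foot [(array([254., 284.]), 0.72)] org []
side bottle [(array([417., 212.]), 0.97), (array([353., 225.]), 0.42)] org [(array([414., 224.]), 0.58)]
side driver [(array([377., 319.]), 0.62)] org [(array([358., 318.]), 0.59), (array([356., 202.]), 0.32)]
side jar [(array([218., 423.]), 0.64)] org [(array([214., 430.]), 0.78)]
side cup [(array([374., 175.]), 0.59), (array([354., 208.]), 0.56)] org [(array([372., 189.]), 0.63)]
side seat [(array([354.9, 201.4]), 0.61)]
side tip_level [(array([363.7, 198.6]), 0.69)]
```

View pics/scene0.png

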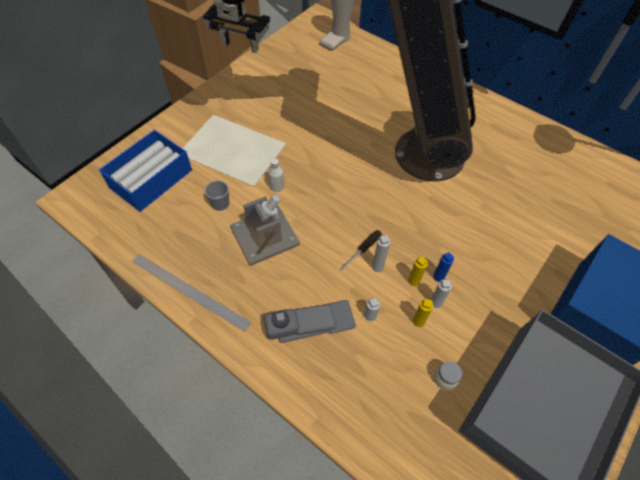

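View pics/side0.png

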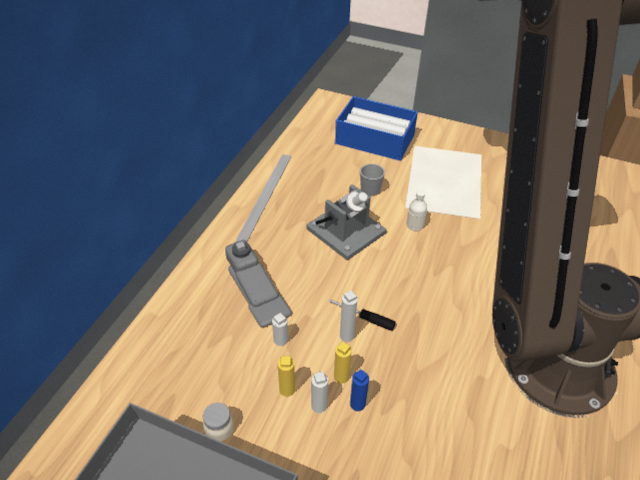

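Silver tubes are at scene px (380,254), (372,309) and (441,293), and at side px (348,317), (280,329) and (319,392). The yellow ones at scene (419,271) and (423,313) and the blue one at (443,266) are decoys. By height the middle tube looks like scene (441,293) / side (319,392). I'll check that with lengths and an enlarged crop.

Run:
```python
from h import *
import pickle
np.set_printoptions(precision=4,suppress=True)
S=pickle.load(open('S0.pkl','rb'));a,b=S['scene'],S['side']
c=a['color'][215:340,340:470];d=b['color'][280:420,250:400]
save('crop0',np.hstack([cv2.resize(c,(400,400),interpolation=cv2.INTER_CUBIC),cv2.resize(d,(400,400),interpolation=cv2.INTER_CUBIC)]))
c=a['color'][180:265,220:305];d=b['color'][170:260,300:390]
save('crop1',np.hstack([cv2.resize(c,(400,400),interpolation=cv2.INTER_CUBIC),cv2.resize(d,(400,400),interpolation=cv2.INTER_CUBIC)]))
print('seat',tri([ray(a,(268.6,209.9)),ray(b,(354.9,201.4))]))
# vise origin
print('vise o',tri([ray(a,(265,236)),ray(b,(348,231))]),atz(a,(265,236),0),atz(b,(348,231),0))
```

```text
seat (array([ 0.5738, -0.1979,  0.1247]), [np.float64(0.002096198376552681), np.float64(0.0020961983765526468)])
vise o (array([ 0.5906, -0.2092,  0.0012]), [np.float64(0.0019779013304057004), np.float64(0.0019779013304058106)]) [ 0.5915 -0.2079  0.    ] [ 0.5905 -0.2128  0.    ]
```

View pics/crop0.png

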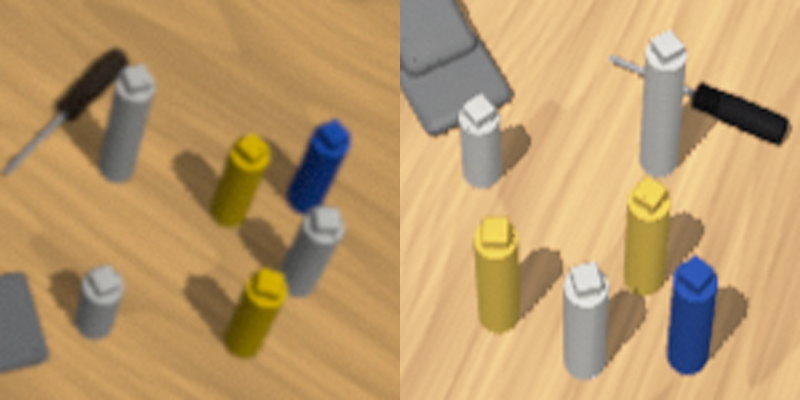

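View pics/crop1.png

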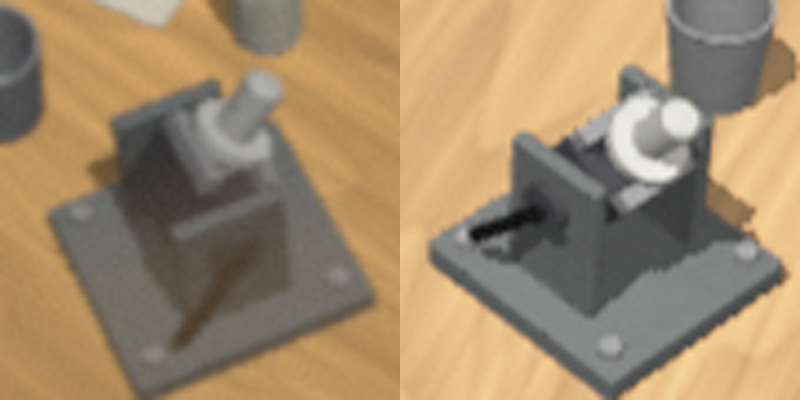

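Run:
```python
from h import *
import pickle
np.set_printoptions(precision=4,suppress=True)
S=pickle.load(open('S0.pkl','rb'));a,b=S['scene'],S['side']
for n,p,q in [('mid',(434,302),(319,406)),('short',(372,313),(280,341)),('long',(379,265),(346,336))]:
    print(n,tri([ray(a,p),ray(b,q)]),atz(a,p,0),atz(b,q,0))
# top block centres (crop px)
ca=lambda x,y:(340+x*130/400,215+y*125/400); cb=lambda x,y:(250+(x-400)*150/400,280+y*140/400)
for n,p,q in [('mid',ca(324,217),cb(590,276)),('short',ca(103,279),cb(480,107)),('long',ca(137,77),cb(667,44))]:
    print(n,'top',p,q,tri([ray(a,p),ray(b,q)]))
va=lambda x,y:(220+x*85/400,180+y*85/400); vb=lambda x,y:(300+(x-400)*90/400,170+y*90/400)
P=[atz(a,va(*c),.02) for c in [(50,215),(145,390),(372,292),]]
Q=[atz(b,vb(*c),.02) for c in [(430,243),(612,388),(785,265)]]
for l in (P,Q):
    for i in range(len(l)): print(l[i],np.linalg.norm(l[i]-l[i-1]),np.degrees(np.arctan2(*(l[i]-l[i-1])[1::-1])))
print('tip',va(264,84),vb(682,118),tri([ray(a,va(264,84)),ray(b,vb(682,118))]))
print('flange ctr face',tri([ray(a,va(232,128)),ray(b,vb(645,140))]))
```

```text
mid (array([ 0.4595,  0.2984, -0.0027]), [np.float64(0.0015245222316492288), np.float64(0.0015245222316491677)]) [0.46   0.2973 0.    ] [0.4596 0.3012 0.    ]
short (array([0.601 , 0.1883, 0.0106]), [np.float64(0.0036219911544506374), np.float64(0.0036219911544508347)]) [0.5942 0.1833 0.    ] [0.6058 0.1855 0.    ]
long (array([0.4677, 0.1181, 0.0127]), [np.float64(0.0025317906399422293), np.float64(0.002531790639942305)]) [0.459 0.113 0.   ] [0.4713 0.1123 0.    ]
mid top (445.3, 282.8125) (321.25, 376.6) (array([0.4575, 0.2995, 0.1145]), [np.float64(0.0006232899579752403), np.float64(0.000623289957975527)])
short top (373.475, 302.1875) (280.0, 317.45) (array([0.6043, 0.183 , 0.0865]), [np.float64(0.0007812159750366527), np.float64(0.0007812159750366913)])
long top (384.525, 239.0625) (350.125, 295.4) (array([0.4688, 0.1142, 0.1522]), [np.float64(0.0005164795797074114), np.float64(0.0005164795797074866)])
[ 0.6372 -0.3015  0.02  ] 0.21165773452529998 -66.67276906280658
[ 0.6929 -0.1684  0.02  ] 0.14427975113514774 67.29101199159153
[ 0.5534 -0.1071  0.02  ] 0.15236985745790957 156.2930541278734
[ 0.6953 -0.1717  0.02  ] 0.21581546928935727 18.507017306351994
[ 0.5507 -0.1037  0.02  ] 0.1598179091406937 154.85340456807492
[ 0.4907 -0.2402  0.02  ] 0.14902193314721748 -113.73551120237217
tip (276.1, 197.85) (363.45, 196.55) (array([ 0.5487, -0.1891,  0.1587]), [np.float64(0.0006004059339570383), np.float64(0.0006004059339569174)])
flange ctr face (array([ 0.5706, -0.1965,  0.1299]), [np.float64(0.0011314938574876262), np.float64(0.0011314938574876158)])
```

Run:
```python
from h import *
import pickle
np.set_printoptions(precision=4,suppress=True)
S=pickle.load(open('S0.pkl','rb'));a,b=S['scene'],S['side']
ca=lambda x,y:(340+x*130/400,215+y*125/400); cb=lambda x,y:(250+(x-400)*150/400,280+y*140/400)
for n,p,q in [('yel1',ca(250,150),cb(650,193)),('yel2',ca(267,281),cb(495,230)),('blue',ca(334,132),cb(698,270))]:
    print(n,'top',tri([ray(a,p),ray(b,q)]))
for n,p,q in [('foot',(279,329),None),('bottle',(280,185),(414,224)),('jar',(445,377),(214,430)),('cup',(218,202),(372,189))]:
    print(n,atz(a,p,0),q and atz(b,q,0))
w=vision.snapshot('wrist');print(w.keys(),w['mtx'],w['tool_from_camera']);save('w0',w['color'])
```

```text
yel1 top (array([0.442 , 0.2182, 0.1127]), [np.float64(0.00136290039576116), np.float64(0.0013629003957611864)])
yel2 top (array([0.5368, 0.2933, 0.1159]), [np.float64(0.0006348847669802506), np.float64(0.0006348847669802617)])
blue top (array([0.3854, 0.2659, 0.1178]), [np.float64(0.001111582201305118), np.float64(0.001111582201305056)])
foot [0.7871 0.0177 0.    ] None
bottle [ 0.4163 -0.301   0.    ] [ 0.4327 -0.3117  0.    ]
jar [0.6214 0.4268 0.    ] [0.6357 0.4354 0.    ]
cup [ 0.5896 -0.4061  0.    ] [ 0.5883 -0.4048  0.    ]
dict_keys(['color', 'mtx', 'tool_from_camera', 'shot']) [[371.6483   0.     321.229 ]
 [  0.     371.6483 247.4856]
 [  0.       0.       1.    ]] [[ 0.0006 -0.9589 -0.2838  0.0758]
 [ 1.      0.0009 -0.001  -0.0002]
 [ 0.0012 -0.2838  0.9589 -0.1407]
 [ 0.      0.      0.      1.    ]]
```

View pics/w0.png

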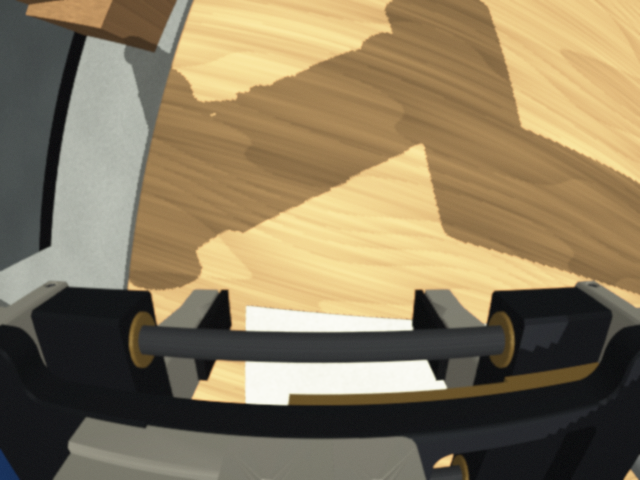

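```bash
python3 -m handwheel '[[[-0.0315,0.022,-0.0051,0,0],[-0.0315,0.022,-0.0051,0,0],[-0.0315,0.022,-0.0051,0,0],[-0.0315,0.022,-0.0051,0,0],[-0.0315,0.022,-0.0051,0,0],[-0.0315,0.022,-0.0051,0,0],[-0.0315,0.022,-0.0051,0,0],[-0.0315,0.022,-0.0051,0,0],[-0.0315,0.022,-0.0051,0,0],[-0.0315,0.022,-0.0051,0,0],[-0.0315,0.022,-0.0051,0,0],[-0.0315,0.022,-0.0051,0,0],[-0.0315,0.022,-0.0051,0,0],[-0.0315,0.022,-0.0051,0,0],[-0.0315,0.022,-0.0051,0,0]]]'
python3 -m handwheel '[[[0,0,0,-0.12,0.3],[0,0,0,-0.12,0.3],[0,0,0,-0.12,0.3],[0,0,0,-0.12,0.3],[0,0,0,-0.12,0.3],[0,0,0,-0.12,0.3],[0,0,0,-0.12,0.3],[0,0,0,-0.12,0.3],[0,0,0,-0.12,0.3],[0,0,0,-0.12,0.3],[0,0,0,-0.12,0.3],[0,0,0,-0.12,0.3],[0,0,0,-0.12,0.3],[0,0,0,-0.12,0.3],[0,0,0,-0.12,0.3],[0,0,0,-0.12,0.3],[0,0,0,-0.12,0.3],[0,0,0,-0.12,0.3],[0,0,0,-0.12,0.3],[0,0,0,-0.12,0.3]]]'
python3 - <<'E'
from h import *
import pickle
np.set_printoptions(precision=4,suppress=True)
o=telemetry.get_obs();print(o['clock'],o['joint_pos'],o['tool_pos'],o['orientation'],o['opening'])
w=vision.snapshot('wrist');save('w1',w['color']);pickle.dump((o,w),open('W1.pkl','wb'))
for k in ['seat','tip_level','vise']: print(k,[(np.round(r['xy'],1),round(r['conf'],2)) for r in place_of(k,w)][:3])
E
```

```text
clock: 3.4
tool_pos: [0.5541, -0.1883, 0.3207]
orientation: [-180.0, 0.0, -162.8]
force: [0.1, -0.5, -0.4]
opening: 0.0876
clock: 5.07
tool_pos: [0.5533, -0.1901, 0.3202]
orientation: [-180.0, -0.0, -25.0]
force: [-0.8, -0.6, 0.7]
opening: 0.0615
5.0667 [  0.1808   9.7953  -3.9846   0.001  -76.2101  64.8466] [ 0.5533 -0.1901  0.3202] [-179.9966   -0.0095  -24.9724] 0.061452534504135146
seat [(array([322.3, 206.3]), 0.64)]
tip_level [(array([320.4, 240.4]), 0.88)]
vise [(array([320.4, 167.2]), 0.63)]
```

View pics/w1.png

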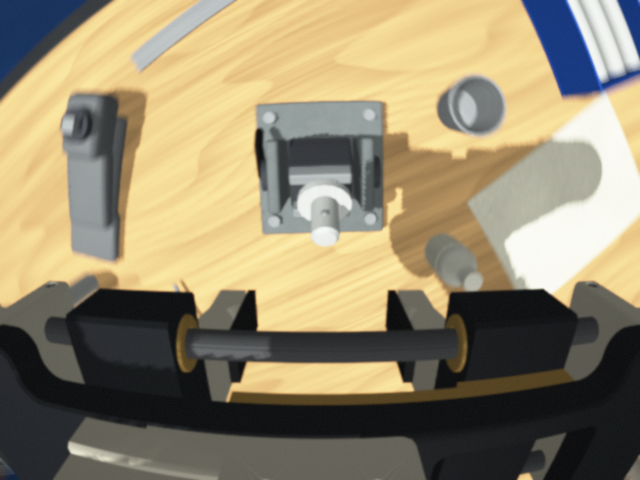

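Run:
```python
from h import *
import pickle
o,w=pickle.load(open('W1.pkl','rb'))
c=w['color'][90:260,240:400];save('w1c',cv2.resize(c,(560,595),interpolation=cv2.INTER_CUBIC))
```

```text
(no output)
```

View pics/w1c.png

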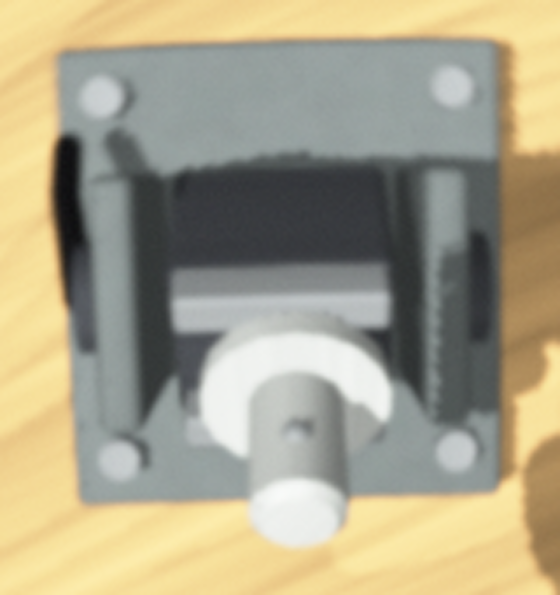

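```bash
cat >> h.py <<'E'
def toolT(o):
    T=np.eye(4);T[:3,:3]=R.from_euler('xyz',o['orientation'],degrees=True).as_matrix();T[:3,3]=o['tool_pos'];return T
def wproj(o,w,P):
    C=toolT(o)@w['tool_from_camera'];p=C[:3,:3].T@(np.asarray(P)-C[:3,3])
    rr=np.hypot(p[0],p[1]);th=np.arctan2(rr,p[2]);f=w['mtx'][0,0]
    return np.array([w['mtx'][0,2]+f*th*p[0]/rr,w['mtx'][1,2]+f*th*p[1]/rr])
def wray(o,w,uv):
    C=toolT(o)@w['tool_from_camera'];q=(np.asarray(uv,float)-w['mtx'][:2,2])/w['mtx'][0,0];th=np.hypot(*q)
    d=np.array([*(q/th*np.sin(th)),np.cos(th)]);return C[:3,3],C[:3,:3]@d
E
cat > fit.py <<'E'
from h import *
import pickle
from scipy.optimize import least_squares
np.set_printoptions(precision=4,suppress=True)
S=pickle.load(open('S0.pkl','rb'));a,b=S['scene'],S['side']
o,w=pickle.load(open('W1.pkl','rb'))
va=lambda x,y:(220+x*85/400,180+y*85/400); vb=lambda x,y:(300+(x-400)*90/400,170+y*90/400); vw=lambda x,y:(240+x/3.5-.4,90+y/3.5-.4)
def pts(p):
    x,y,yaw,th,off=p[:5]
    V=lambda q:np.array([x,y,0])+R.from_euler('z',yaw).apply(q)
    u=np.array([-np.sin(th),0,np.cos(th)]);n=np.array([np.cos(th),0,np.sin(th)]);h=np.array([0,0,.09]);e=np.array([0,1.,0])
    seat=h+.045*u
    return dict(mm=V([-.08,-.075,.02]),mp=V([-.08,.075,.02]),pm=V([.08,-.075,.02]),pp=V([.08,.075,.02]),
      tip=V(seat+.04*u+off*e),pl=V(seat+.021*u+.0135*n+off*e),fp=V(seat+(off+.025)*e),fm=V(seat+(off-.025)*e),seat=V(seat),base=V(seat+off*e),
      jm=V(h+.045*u))
obs=[('w','pp',vw(60,55)),('w','pm',vw(497,42)),('w','mm',vw(497,488)),('w','mp',vw(82,500)),('w','tip',vw(299,520)),('w','pl',vw(298,428)),('w','fp',vw(202,392)),('w','fm',vw(392,395)),
 ('b','pp',vb(612,388)),('b','pm',vb(430,243)),('b','mp',vb(785,265)),('b','tip',vb(682,118)),
 ('a','pm',va(50,215)),('a','pp',va(145,390)),('a','mp',va(372,292)),('a','tip',va(264,84))]
def res(p,full=False):
    P=pts(p);r=[]
    C=p[5:].reshape(3,2) # per-camera pixel shift (calibration)
    for c,k,uv in obs:
        q=wproj(o,w,P[k]) if c=='w' else proj(a if c=='a' else b,P[k])
        i='wba'.index(c)
        r.append((q+C[i]-np.array(uv)))
    return np.array(r)
f=lambda p:np.concatenate([res(p).ravel(),p[5:]/1.0])
s=least_squares(f,[.594,-.205,-.42,.6,-.004]+[0]*6,loss='soft_l1',x_scale=[.01,.01,.1,.1,.01]+[1]*6)
if __name__=='__main__':
    print(s.x,np.degrees(s.x[2]));P=pts(s.x);print('seat',P['seat'],'base',P['base'],'tip',P['tip'])
    for ob,r in zip(obs,res(s.x)): print(ob[:2],r)
    J=s.jac;print('sd',np.sqrt(np.diag(np.linalg.inv(J.T@J)))[:5])
E
python3 fit.py
```

```text
[ 0.5946 -0.2085 -0.3968  0.6131 -0.0022  0.0631 -0.7007  0.4799  0.9901
  0.8052  0.4646] -22.734318756035357
seat [ 0.5707 -0.1985  0.1268] base [ 0.5699 -0.2005  0.1268] tip [ 0.5487 -0.1916  0.1595]
('w', 'pp') [-2.3432 -1.176 ]
('w', 'pm') [ 0.489  -2.4877]
('w', 'mm') [2.4762 1.7058]
('w', 'mp') [-0.347   2.8118]
('w', 'tip') [ 0.5229 -0.3033]
('w', 'pl') [-0.2278 -1.465 ]
('w', 'fp') [-0.4855  3.675 ]
('w', 'fm') [0.0135 0.7696]
('b', 'pp') [-41.3705 -31.5245]
('b', 'pm') [ 37.9961 -24.423 ]
('b', 'mp') [-37.4874  27.5246]
('b', 'tip') [0.6885 0.3096]
('a', 'pm') [-1.4571 -0.3159]
('a', 'pp') [-0.776   1.1636]
('a', 'mp') [ 1.2369 -0.5864]
('a', 'tip') [ 0.0328 -0.4017]
sd [0.0018 0.0016 0.009  0.0284 0.0011]
```

```bash
sed -i "s/('b','pp',vb(612,388)),('b','pm',vb(430,243)),('b','mp',vb(785,265))/('b','mp',vb(612,388)),('b','pp',vb(430,243)),('b','mm',vb(785,265))/" fit.py; python3 fit.py
python3 - <<'E'
from fit import *
im=w['color'].copy();im=cv2.resize(im[90:260,240:400],(560,595),interpolation=cv2.INTER_CUBIC)
p=s.x;x,y,yaw,th,off=p[:5];Rz=R.from_euler('z',yaw)
u=np.array([-np.sin(th),0,np.cos(th)]);n=np.array([np.cos(th),0,np.sin(th)]);e=np.array([0,1.,0])
def ring(r,h):
    L=[]
    for t in np.linspace(0,2*np.pi,40):
        P=np.array([x,y,0])+Rz.apply(np.array([0,0,.09])+u*(.045+h)+off*e+r*(np.cos(t)*n+np.sin(t)*e))
        q=wproj(o,w,P)+p[5:7];L.append(((q[0]-240)*3.5,(q[1]-90)*3.5))
    cv2.polylines(im,[np.int32(L)],True,(255,0,0),1)
ring(.025,0);ring(.0125,0);ring(.0125,.037);ring(.0095,.04)
save('w1fit',im)
E
```

```text
[ 0.5954 -0.2084 -0.413   0.6228 -0.0031  0.2199 -0.5742  0.151   0.6572
  0.9076  0.2918] -23.66475796017728
seat [ 0.5714 -0.1978  0.1266] base [ 0.5702 -0.2006  0.1266] tip [ 0.5488 -0.1913  0.159 ]
('w', 'pp') [-1.5618 -2.6616]
('w', 'pm') [ 1.342  -1.9047]
('w', 'mm') [1.209  2.2946]
('w', 'mp') [-1.7146  1.5035]
('w', 'tip') [ 0.2189 -0.2693]
('w', 'pl') [-0.1054 -1.4403]
('w', 'fp') [-0.3515  3.0165]
('w', 'fm') [0.1428 0.9865]
('b', 'mp') [ 0.0985 -0.528 ]
('b', 'pp') [-1.0062  0.2682]
('b', 'mm') [ 0.2224 -0.6321]
('b', 'tip') [0.2525 0.1966]
('a', 'pm') [-1.291  -0.7597]
('a', 'pp') [-1.4066  1.0398]
('a', 'mp') [ 1.0383 -0.0465]
('a', 'tip') [ 0.2183 -0.373 ]
sd [0.0016 0.0016 0.0102 0.024  0.0013]
```

View pics/w1fit.png

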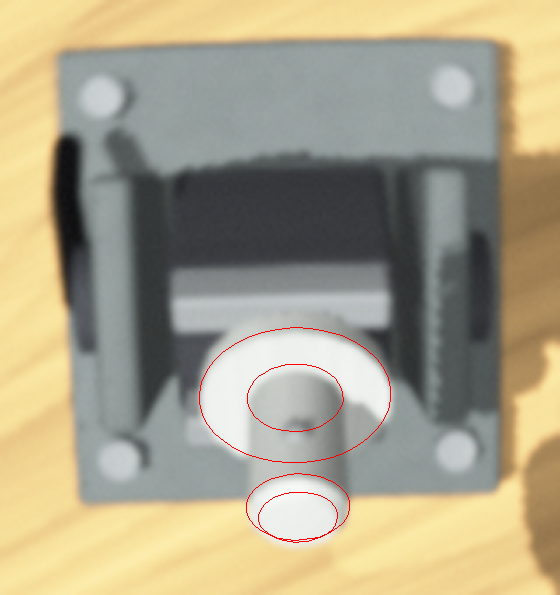

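```bash
python3 -m handwheel '[[[0,0,0,-0.11,0.3],[0,0,0,-0.11,0.3],[0,0,0,-0.11,0.3],[0,0,0,-0.11,0.3],[0,0,0,-0.11,0.3],[0,0,0,-0.11,0.3],[0,0,0,-0.11,0.3],[0,0,0,-0.11,0.3],[0,0,0,-0.11,0.3],[0,0,0,-0.11,0.3]]]'
python3 -m handwheel '[[[0.0174,-0.0342,0.0077,0,0.3],[0.0174,-0.0342,0.0077,0,0.3],[0.0174,-0.0342,0.0077,0,0.3],[0.0174,-0.0342,0.0077,0,0.3],[0.0174,-0.0342,0.0077,0,0.3],[0.0174,-0.0342,0.0077,0,0.3],[0.0174,-0.0342,0.0077,0,0.3],[0.0174,-0.0342,0.0077,0,0.3],[0.0174,-0.0342,0.0077,0,0.3],[0.0174,-0.0342,0.0077,0,0.3],[0.0174,-0.0342,0.0077,0,0.3],[0.0174,-0.0342,0.0077,0,0.3],[0.0174,-0.0342,0.0077,0,0.3],[0,0,0,0,0.3]]]'
python3 - <<'E'
from h import *
import pickle
np.set_printoptions(precision=4,suppress=True)
o=telemetry.get_obs();print(o['clock'],o['joint_pos'],o['tool_pos'],o['orientation'],o['opening'])
w=vision.snapshot('wrist');pickle.dump((o,w),open('W2.pkl','wb'))
im=w['color'].copy()
for P in ([.458,.2995,.118],[.458,.2995,0]):
    q=wproj(o,w,P);print(q);cv2.circle(im,(int(q[0]),int(q[1])),3,(255,0,0),-1)
save('w2',im)
for k in ['tube_mid']: print(k,[(np.round(r['xy'],1),round(r['conf'],2)) for r in place_of(k,w)][:4])
E
```

```text
clock: 6.1
tool_pos: [0.5533, -0.1901, 0.3201]
orientation: [180.0, -0.0, 37.8]
force: [0.9, -0.5, -0.3]
opening: 0.0612
clock: 7.27
tool_pos: [0.459, 0.3049, 0.2183]
orientation: [-180.0, 0.1, 37.7]
force: [1.5, -1.1, -0.4]
opening: 0.0615
7.2667 [ 53.9469  10.0182 -17.1706  -0.0242 -62.86    73.7535] [0.459  0.3049 0.2183] [-179.993     0.0528   37.6893] 0.061500261801848706
[325.4011 261.7569]
[323.9815 223.4157]
tube_mid [(array([379. , 162.2]), 0.93), (array([304.9, 297.5]), 0.65), (array([374.8, 284.8]), 0.6), (array([323.1, 217.9]), 0.59)]
```

View pics/w2.png

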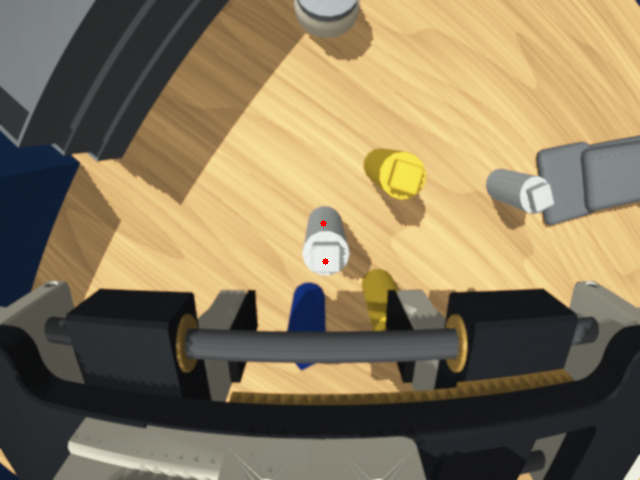

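Run:
```python
from h import *
import pickle
np.set_printoptions(precision=4,suppress=True)
o,w=pickle.load(open('W2.pkl','rb'))
c=w['color'][190:290,280:380];save('w2c',cv2.resize(c,(600,600),interpolation=cv2.INTER_CUBIC))
def at(uv,z):
    a,d=wray(o,w,uv);return a+d*(z-a[2])/d[2]
P=at((326,257),.118);print(P)
T=toolT(o);print('tool frame',T[:3,:3].T@(P-T[:3,3]))
```

```text
[0.461  0.3013 0.118 ]
tool frame [-0.0006  0.0041  0.1003]
```

View pics/w2c.png

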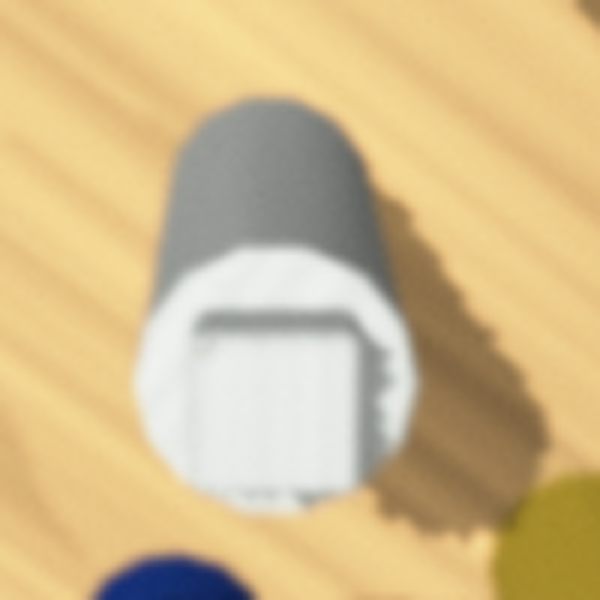

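```bash
python3 -m handwheel '[[[-0.001,0.004,0,0,0.3],[0,0,0.023,0,0.3],[0,0,0.023,0,0.3],[0,0,0.023,0,0.3],[0,0,0.023,0,0.3],[0,0,0.022,0,0.3],[0,0,0.022,0,0.3],[0,0,0,0,0.3]]]' && python3 -m handwheel '[[[0,0,0,0,0.45],[0,0,0,0,0.55],[0,0,0,0,0.65],[0,0,0,0,0.8],[0,0,0,0,1],[0,0,0,0,1],[0,0,0,0,1],[0,0,0,0,1]]]'
```

```text
clock: 8.03
tool_pos: [0.4607, 0.2929, 0.0807]
orientation: [180.0, 0.3, 37.5]
force: [-0.2, 0.1, 0.2]
opening: 0.0612
clock: 8.7
tool_pos: [0.4624, 0.2972, 0.085]
orientation: [-180.0, -0.1, 37.7]
force: [-1.4, 2.0, 5.9]
opening: 0.033
```

```bash
python3 -m handwheel '[[[0,0,0,0,1],[0,0,-0.01,0,1],[0,0,-0.02,0,1],[0,0,-0.03,0,1],[0,0,-0.03,0,1],[0,0,-0.03,0,1],[0,0,-0.03,0,1],[0,0,0,0,1],[0,0,0,0,1]]]'
python3 - <<'E'
from h import *
import pickle
np.set_printoptions(precision=4,suppress=True)
o=telemetry.get_obs();print(o['clock'],o['joint_pos'],o['tool_pos'],o['orientation'],o['opening'],o['force'],o['moment'])
w=vision.snapshot('wrist');pickle.dump((o,w),open('W3.pkl','wb'));save('w3',w['color'])
s=vision.snapshot('side');save('s3',cv2.resize(s['color'][150:450,200:500],(600,600)))
E
```

```text
clock: 9.45
tool_pos: [0.4622, 0.2967, 0.2362]
orientation: [-179.9, -0.2, 37.7]
force: [0.1, 0.2, -2.3]
opening: 0.0333
9.45 [ 53.1304   8.9112 -16.0896  -0.0041 -64.7868  74.5799] [0.4622 0.2967 0.2362] [-179.9399   -0.2037   37.7085] 0.033275822016102116 [ 0.1409  0.1506 -2.2681] [-0.2066  0.1109 -0.0704]
```

View pics/w3.png

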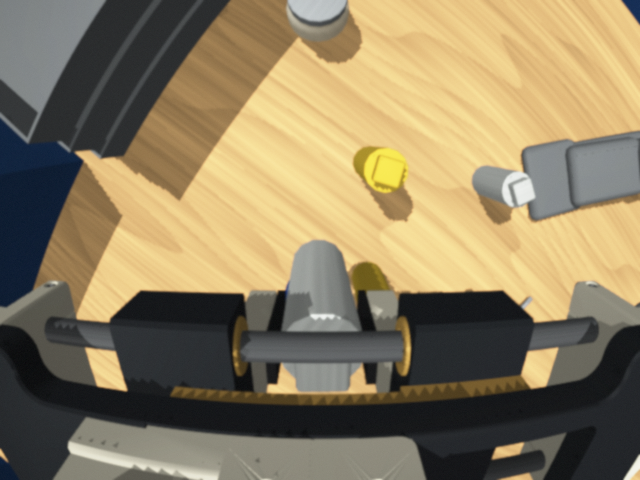

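View pics/s3.png

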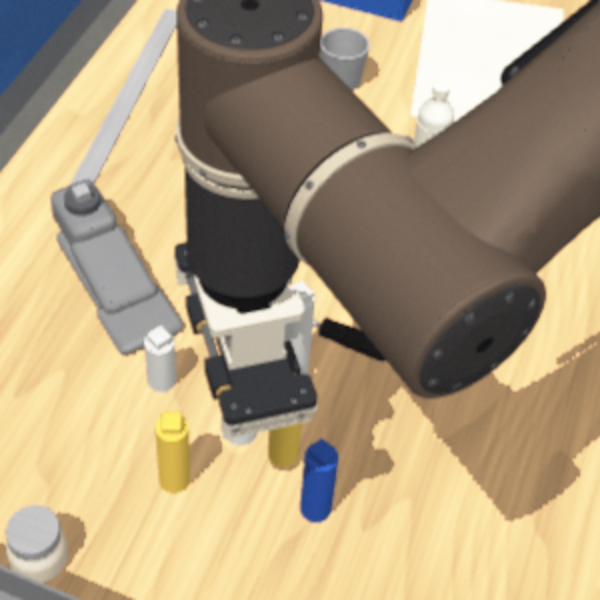

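Run:
```python
from h import *
import pickle
np.set_printoptions(precision=4,suppress=True)
o,w=pickle.load(open('W3.pkl','rb'))
c=w['color'][225:405,250:390];save('w3c',cv2.resize(c,(560,720),interpolation=cv2.INTER_CUBIC)[:600])
o2=dict(o);o2['orientation']=[0,0,0];o2['tool_pos']=[0,0,0]
for L in (.08,.085,.09):
  for x0 in (-.002,0,.002):
    print(L,x0,[np.round(wproj(o2,w,p),1) for p in ([x0+.017,0,L],[x0,.017,L],[x0,-.017,L],[x0+.017,0,L-.105])])
```

```text
0.08 -0.002 [array([320., 243.]), array([346.9, 268.9]), array([293.1, 268.9]), array([319.4, 324.5])]
0.08 0 [array([320. , 239.9]), array([347., 266.]), array([293. , 265.9]), array([319.4, 319.5])]
0.08 0.002 [array([320. , 236.8]), array([347., 263.]), array([292.9, 262.9]), array([319.4, 314.4])]
0.085 -0.002 [array([320. , 240.9]), array([346.4, 266.3]), array([293.6, 266.3]), array([319.4, 318. ])]
0.085 0 [array([320. , 237.8]), array([346.4, 263.4]), array([293.6, 263.4]), array([319.4, 313.1])]
0.085 0.002 [array([320. , 234.7]), array([346.5, 260.4]), array([293.5, 260.4]), array([319.4, 308.2])]
0.09 -0.002 [array([320. , 238.8]), array([345.9, 263.8]), array([294.2, 263.8]), array([319.5, 311.9])]
0.09 0 [array([320. , 235.8]), array([345.9, 260.9]), array([294.1, 260.9]), array([319.5, 307.2])]
0.09 0.002 [array([320. , 232.8]), array([346., 258.]), array([294., 258.]), array([319.5, 302.3])]
```

View pics/w3c.png

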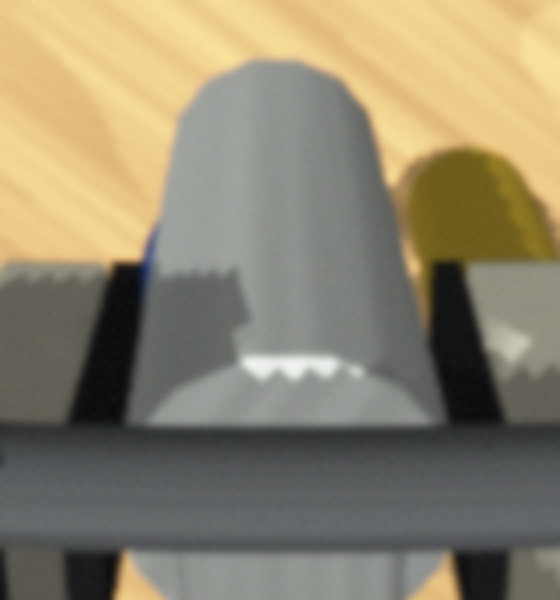

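```bash
python3 -m handwheel '[[[0,0,-0.0072,0.119,1],[0,0,-0.0072,0.119,1],[0,0,-0.0072,0.119,1],[0,0,-0.0072,0.119,1],[0,0,-0.0072,0.119,1],[0,0,-0.0072,0.119,1],[0,0,-0.0072,0.119,1],[0,0,-0.0072,0.119,1],[0,0,-0.0072,0.119,1],[0,0,0,0,1]]]' && python3 -m handwheel '[[[0.0202,0.0294,0,0,1],[0.0202,0.0294,0,0,1],[0.0202,0.0294,0,0,1],[0.0202,0.0294,0,0,1],[0.0202,0.0294,0,0,1],[0.0202,0.0294,0,0,1],[0.0202,0.0294,0,0,1],[0.0202,0.0294,0,0,1],[0.0202,0.0294,0,0,1],[0.0202,0.0294,0,0,1],[0.0202,0.0294,0,0,1],[0.0202,0.0294,0,0,1],[0.0202,0.0294,0,0,1],[0.0202,0.0294,0,0,1],[0,0,0,0,1],[0,0,0,0,1]]]'
cat > look.py <<'E'
import sys
from h import *
import pickle
from fit import s as F
np.set_printoptions(precision=4,suppress=True)
n=sys.argv[1]
p=F.x.copy();yaw=p[2]
xv=np.array([np.cos(yaw),np.sin(yaw),0]);yv=np.array([-np.sin(yaw),np.cos(yaw),0])
o=telemetry.get_obs()
d=o['tool_pos']-np.array([p[0],p[1],0])
print('clock',o['clock'],'tool',o['tool_pos'],'ori',o['orientation'],'open',o['opening'])
print('TCP in vise xyz (mm)',1000*np.array([d@xv,d@yv,d[2]]),'yaw err deg',o['orientation'][2]-np.degrees(yaw),'F vise',np.array([o['force']@xv,o['force']@yv,o['force'][2]]),'M',o['moment'])
th=p[3];print('tip vise mm',-85*np.sin(th),p[4]*1000,90+85*np.cos(th),'theta',th)
for c in sys.argv[2:]:
    w=vision.snapshot(c);pickle.dump((o,w),open(f'{n}_{c}.pkl','wb'))
    if c=='wrist': im=w['color'][60:420,180:460];im=cv2.resize(im,(466,600),interpolation=cv2.INTER_CUBIC)
    elif c=='scene': im=cv2.resize(w['color'][120:260,190:350],(640,560),interpolation=cv2.INTER_CUBIC)
    else: im=cv2.resize(w['color'][100:260,270:450],(675,600),interpolation=cv2.INTER_CUBIC)
    save(f'{n}_{c}',im)
E
python3 look.py v1 wrist side scene
```

```text
clock: 10.38
tool_pos: [0.4619, 0.2961, 0.2985]
orientation: [179.9, 0.0, -24.0]
force: [0.4, 0.2, -1.7]
opening: 0.0328
clock: 11.72
tool_pos: [0.5551, -0.1959, 0.2963]
orientation: [179.9, 0.2, -23.6]
force: [-0.6, 0.6, -3.1]
opening: 0.0331
clock 11.7167 tool [ 0.5551 -0.1959  0.2963] ori [179.9326   0.2214 -23.6358] open 0.03305550768010192
TCP in vise xyz (mm) [-41.9763  -4.8247 296.2736] yaw err deg 0.02897658291430716 F vise [-0.7529  0.311  -3.0815] M [-0.0037  0.1584  0.0283]
tip vise mm -49.58161143231273 -3.0683271314518765 159.04102988640273 theta 0.622801644931767
```

View pics/v1_wrist.png

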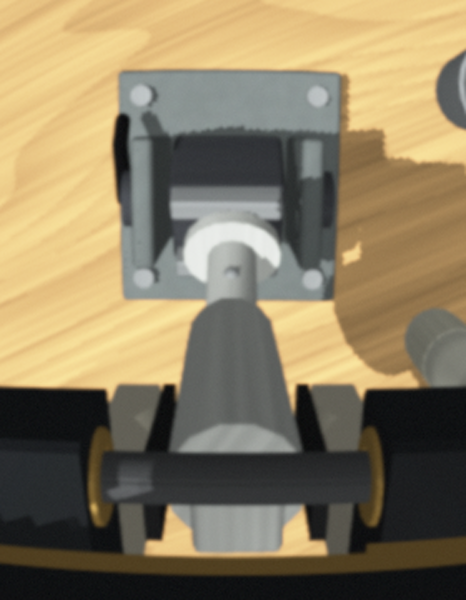

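View pics/v1_side.png

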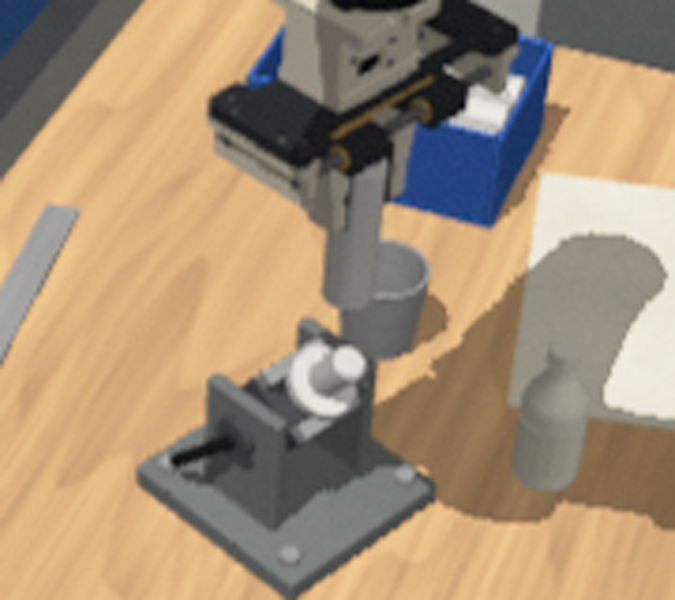

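View pics/v1_scene.png

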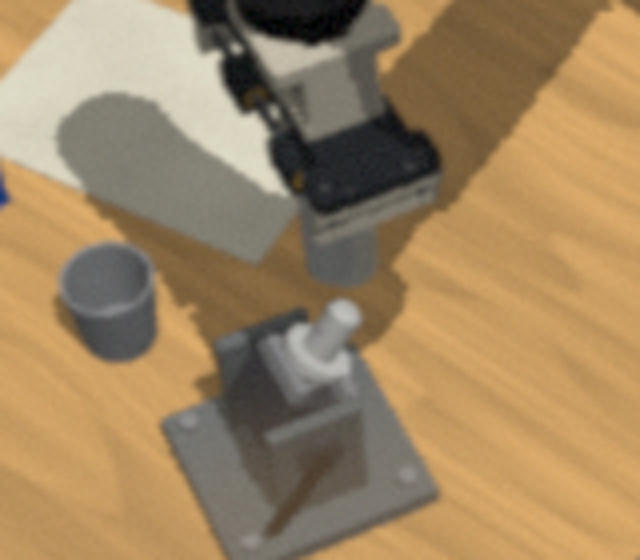

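```bash
python3 -m handwheel '[[[0,-0.0015,0.01,0,1],[0,0,0.01,0,1],[0,0,0.01,0,1],[0,0,0.01,0,1],[0,0,0,0,1],[0,0,0,0,1]]]' && python3 look.py v2 wrist side scene
```

```text
clock: 12.37
tool_pos: [0.556, -0.1926, 0.2578]
orientation: [180.0, 0.1, -23.6]
force: [0.2, 0.1, -1.6]
opening: 0.0329
clock 12.3667 tool [ 0.556  -0.1926  0.2578] ori [179.9548   0.0981 -23.622 ] open 0.032915730084745284
TCP in vise xyz (mm) [-42.4204  -1.3904 257.7832] yaw err deg 0.04278482489267077 F vise [ 0.143   0.1634 -1.5829] M [-0.0453  0.0754  0.0012]
tip vise mm -49.58161143231273 -3.0683271314518765 159.04102988640273 theta 0.622801644931767
```

View pics/v2_wrist.png

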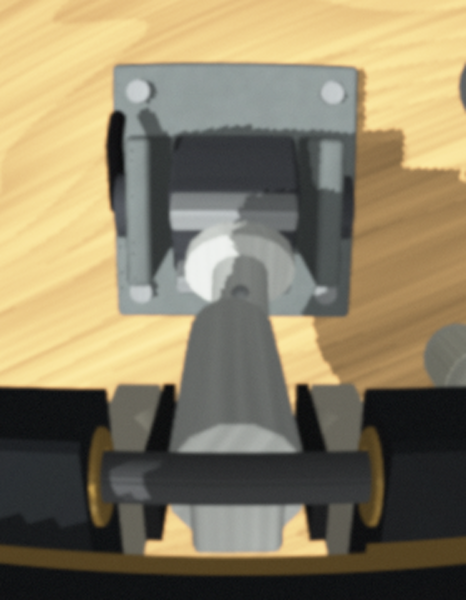

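View pics/v2_side.png

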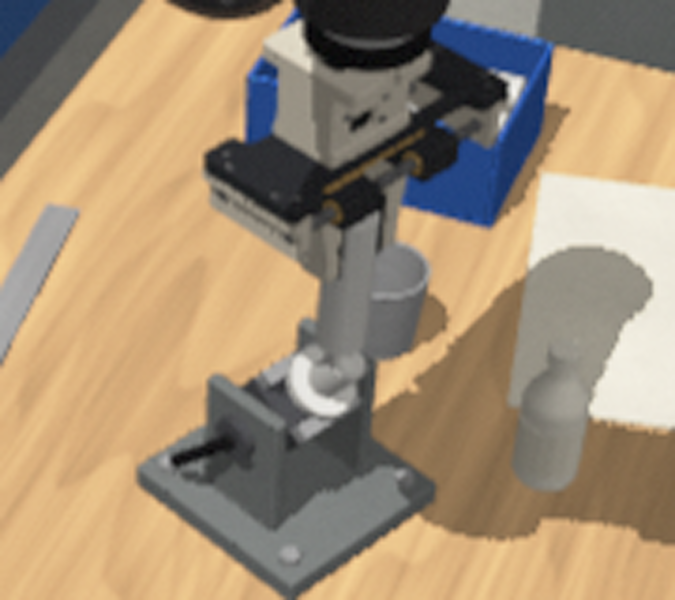

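View pics/v2_scene.png

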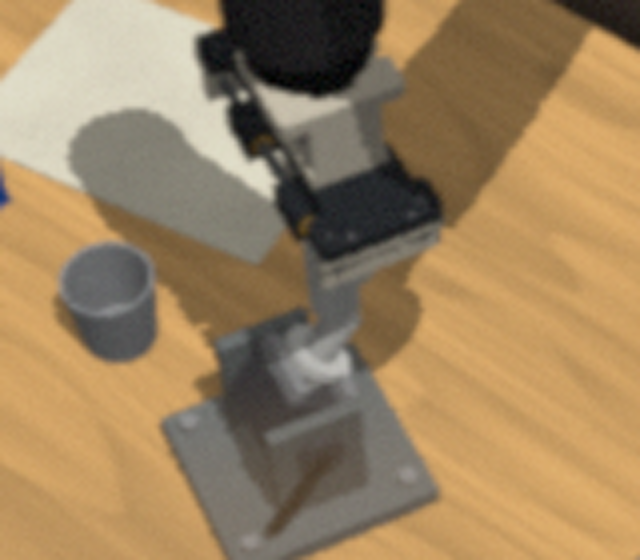

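Run:
```python
from h import *
import pickle
np.set_printoptions(precision=2,suppress=True)
o,w=pickle.load(open('v2_wrist.pkl','rb'))
c=w['color'][185:300,280:365];im=cv2.resize(c,None,fx=6,fy=6,interpolation=cv2.INTER_CUBIC)[:600];
for x in range(0,510,60): cv2.line(im,(x,0),(x,8),(255,0,0),1)
save('v2c',im)
g=cv2.cvtColor(w['color'],cv2.COLOR_RGB2GRAY).astype(int)
for r in (214,225,231,250,262): print(r,g[r,285:360].tolist())
o2=dict(o);o2['orientation']=[0,0,0];o2['tool_pos']=[0,0,0]
print([wproj(o2,w,p) for p in ([-.001,.017,.085],[-.001,-.017,.085],[0.0,.017,.04],[0,-.017,.04])])
```

```text
214 [81, 75, 78, 80, 83, 98, 134, 179, 217, 233, 238, 239, 239, 239, 239, 240, 241, 240, 239, 238, 238, 240, 240, 240, 239, 239, 239, 238, 236, 231, 225, 218, 213, 209, 204, 194, 175, 157, 141, 131, 128, 130, 130, 133, 133, 135, 135, 141, 146, 156, 160, 161, 159, 161, 162, 165, 167, 166, 167, 164, 160, 160, 160, 161, 162, 161, 159, 157, 155, 145, 131, 129, 138, 141, 139]
225 [151, 148, 148, 151, 155, 169, 201, 229, 236, 239, 240, 239, 238, 238, 240, 240, 240, 240, 239, 239, 236, 231, 213, 191, 185, 189, 190, 192, 193, 193, 187, 171, 154, 139, 128, 124, 122, 121, 122, 124, 124, 127, 125, 126, 125, 124, 122, 120, 123, 121, 120, 118, 117, 115, 117, 132, 152, 164, 164, 162, 159, 160, 161, 161, 163, 161, 161, 163, 165, 168, 164, 159, 153, 149, 150]
231 [157, 169, 177, 180, 181, 181, 183, 186, 201, 224, 235, 239, 239, 239, 239, 239, 240, 240, 240, 239, 237, 229, 206, 189, 187, 189, 191, 191, 188, 171, 139, 120, 120, 121, 118, 116, 109, 101, 98, 98, 100, 106, 111, 118, 122, 123, 120, 120, 122, 118, 119, 118, 117, 114, 113, 126, 148, 162, 163, 163, 161, 162, 164, 162, 161, 162, 161, 160, 153
[... 192 characters left out ...]
104, 104, 103, 103, 106, 105, 107, 106, 107, 106, 106, 105, 106, 106, 104, 105, 107, 108, 108, 106, 104, 103, 102, 105, 118, 145, 181, 202, 209, 211, 210, 210, 211, 210, 209, 210, 209, 207, 207, 207, 207, 206, 207, 207]
262 [225, 224, 221, 221, 219, 217, 216, 201, 159, 120, 105, 104, 104, 104, 106, 104, 104, 104, 106, 104, 106, 109, 108, 108, 108, 109, 106, 107, 105, 105, 105, 103, 103, 101, 102, 105, 105, 108, 107, 105, 104, 103, 104, 105, 105, 106, 106, 105, 106, 107, 109, 107, 105, 104, 101, 101, 100, 101, 108, 130, 172, 203, 214, 216, 218, 219, 222, 224, 225, 227, 228, 228, 229, 229, 228]
[array([347.98, 265.32]), array([295.17, 265.31]), array([353.85, 291.41]), array([289.59, 291.4 ])]
```

View pics/v2c.png

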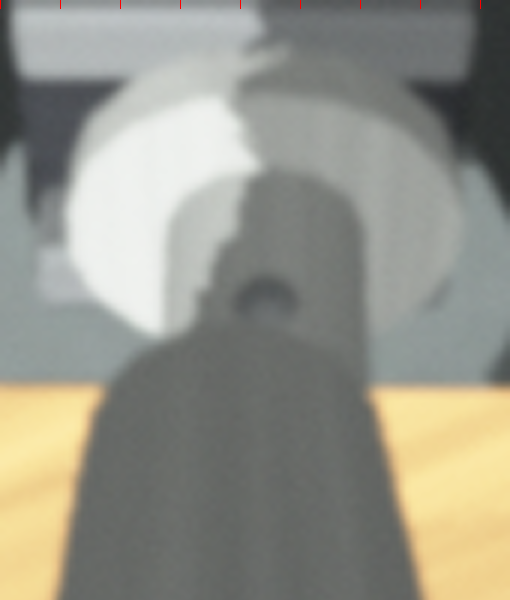

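```bash
python3 -m handwheel '[[[0,0.003,0,0,1],[0,0,0,0,1],[0,0,0.004,0,1],[0,0,0.004,0,1],[0,0,0.004,0,1],[0,0,0.003,0,1],[0,0,0,0,1],[0,0,0,0,1]]]' && python3 look.py v3 wrist side scene
```

```text
clock: 13.18
tool_pos: [0.555, -0.1956, 0.2434]
orientation: [180.0, 0.0, -23.7]
force: [-0.0, 0.1, -0.6]
opening: 0.0331
clock 13.1833 tool [ 0.555  -0.1956  0.2434] ori [179.9771   0.0493 -23.6512] open 0.03309289959060264
TCP in vise xyz (mm) [-42.1642  -4.5554 243.3651] yaw err deg 0.013603278622973392 F vise [-0.0776  0.0612 -0.5822] M [-0.0534  0.2933  0.0166]
tip vise mm -49.58161143231273 -3.0683271314518765 159.04102988640273 theta 0.622801644931767
```

View pics/v3_wrist.png

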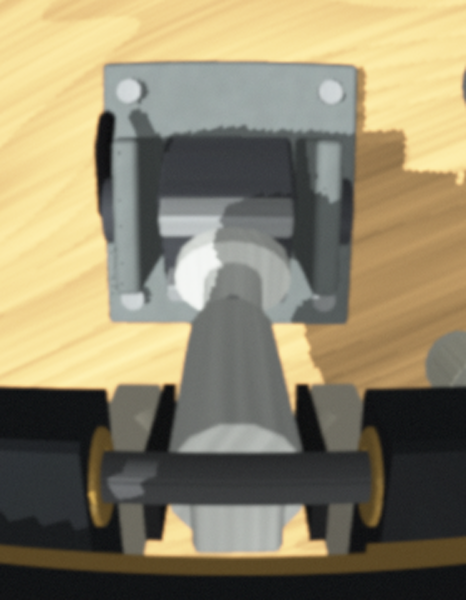

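View pics/v3_side.png

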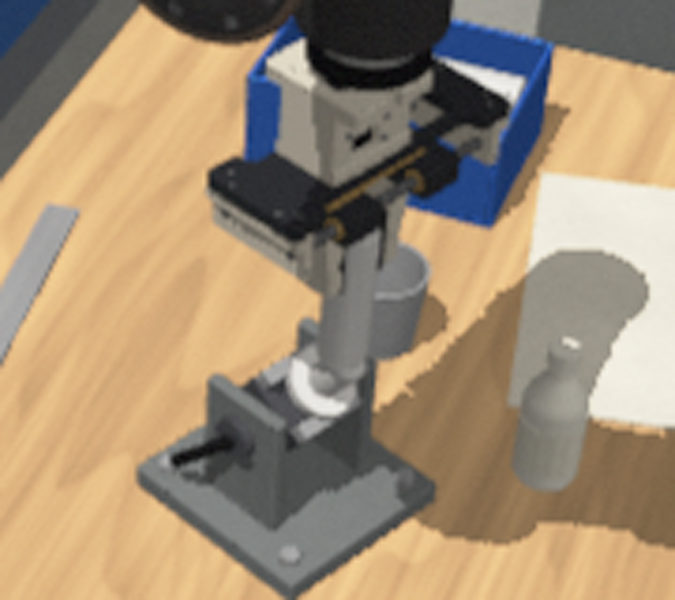

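View pics/v3_scene.png

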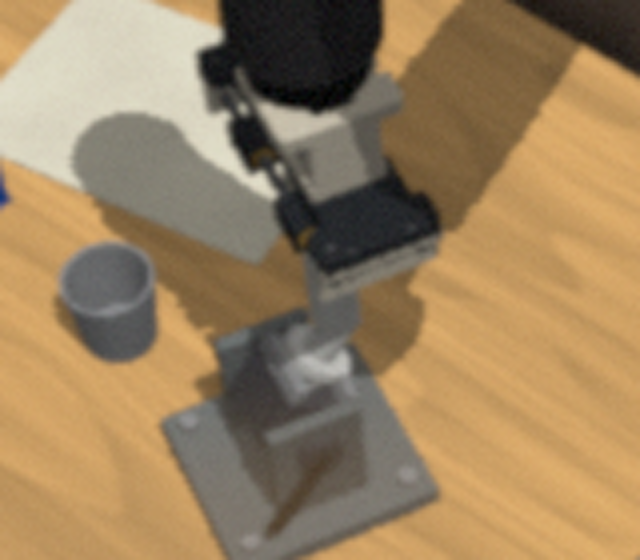

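```bash
python3 -m handwheel '[[[-0.0047,0,0.0006,0,1],[-0.0047,0,0.0008,0,1],[-0.0046,0,0.001,0,1],[0,0,0,0,1]]]' && python3 look.py v4 wrist
```

```text
clock: 13.67
tool_pos: [0.5425, -0.1897, 0.242]
orientation: [-180.0, -0.1, -23.6]
force: [1.7, -0.6, -1.2]
opening: 0.0325
clock 13.6667 tool [ 0.5425 -0.1897  0.242 ] ori [-179.9551   -0.1218  -23.6344] open 0.03253218559190004
TCP in vise xyz (mm) [-56.0157  -4.1897 241.9802] yaw err deg 0.030404004600843137 F vise [ 1.8307  0.1753 -1.1637] M [-0.4628 -0.9226 -0.0214]
tip vise mm -49.58161143231273 -3.0683271314518765 159.04102988640273 theta 0.622801644931767
```

View pics/v4_wrist.png

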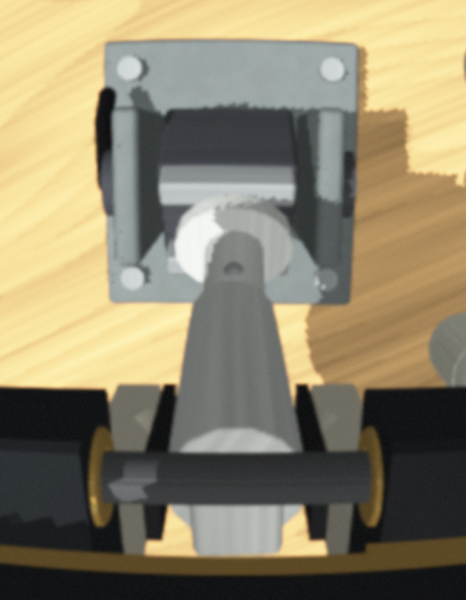

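```bash
python3 -m handwheel '[[[-0.0047,0,0.0012,0,1],[-0.0046,0,0.0015,0,1],[-0.0046,0,0.0016,0,1],[-0.0047,0,0.0026,0,1],[0,0,0,0,1]]]' && python3 look.py v5 wrist side
```

```text
clock: 14.13
tool_pos: [0.5241, -0.1819, 0.234]
orientation: [-180.0, 0.1, -23.7]
force: [1.0, 1.6, 0.3]
opening: 0.0327
clock 14.1333 tool [ 0.5241 -0.1819  0.234 ] ori [-179.983     0.0641  -23.6507] open 0.0327354509654851
TCP in vise xyz (mm) [-75.96    -4.4203 234.0031] yaw err deg 0.014053349299679496 F vise [0.3198 1.8607 0.3374] M [ 0.6077 -0.4207  0.0197]
tip vise mm -49.58161143231273 -3.0683271314518765 159.04102988640273 theta 0.622801644931767
```

View pics/v5_wrist.png

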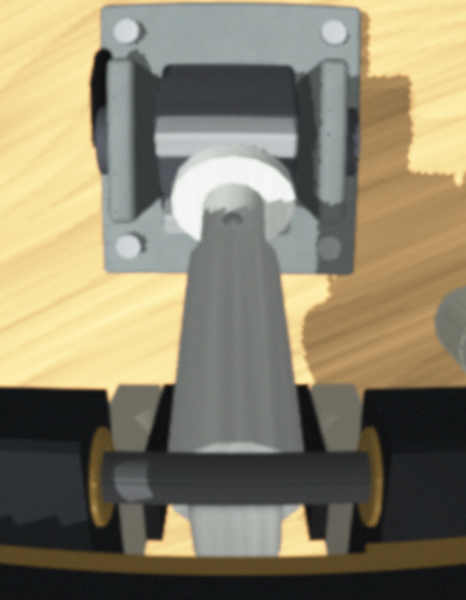

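View pics/v5_side.png

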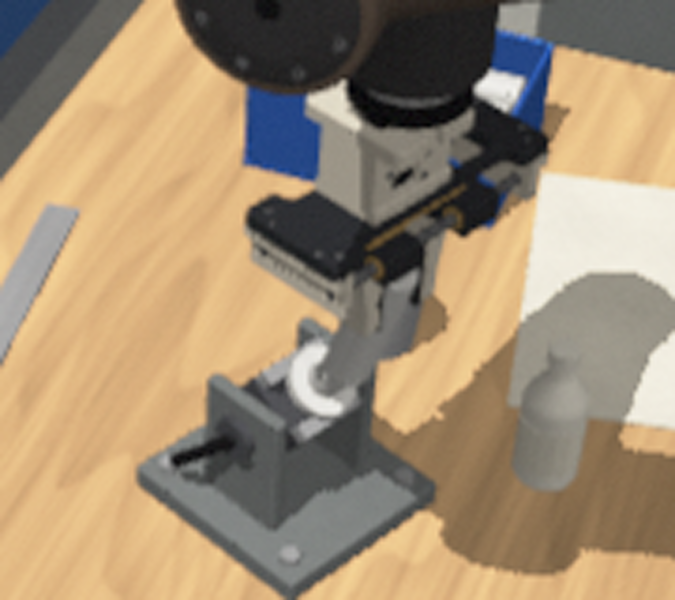

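```bash
python3 -m handwheel '[[[-0.0046,0,0.0029,0,1],[-0.0044,0,0.0031,0,1],[-0.0043,0,0.0034,0,1],[-0.0042,0,0.0036,0,1],[-0.0027,0,0.0025,0,1],[0,0,0,0,1]]]' && python3 look.py v6 wrist side scene
```

```text
clock: 14.73
tool_pos: [0.5057, -0.1742, 0.218]
orientation: [180.0, 0.1, -23.7]
force: [1.6, 0.3, 0.6]
opening: 0.0326
clock 14.7333 tool [ 0.5057 -0.1742  0.218 ] ori [179.9782   0.0918 -23.6542] open 0.03264761121804942
TCP in vise xyz (mm) [-95.9055  -4.6861 218.022 ] yaw err deg 0.010561626964427973 F vise [1.3065 0.9478 0.5694] M [ 0.2021 -0.242   0.082 ]
tip vise mm -49.58161143231273 -3.0683271314518765 159.04102988640273 theta 0.622801644931767
```

View pics/v6_wrist.png

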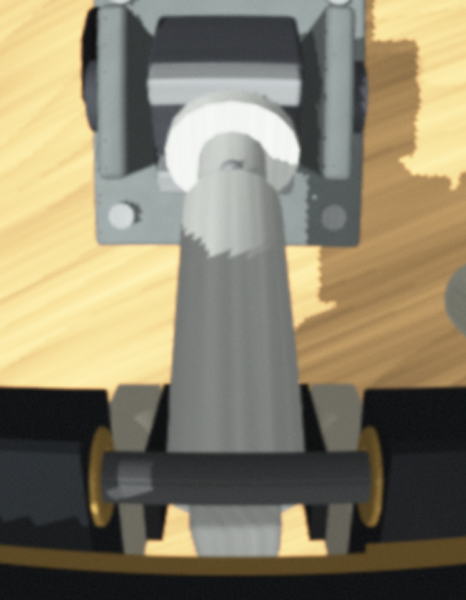

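View pics/v6_side.png

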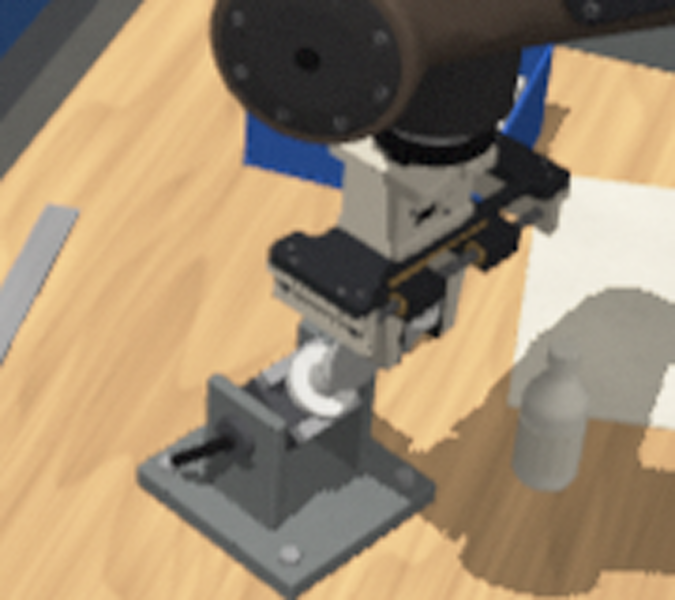

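View pics/v6_scene.png

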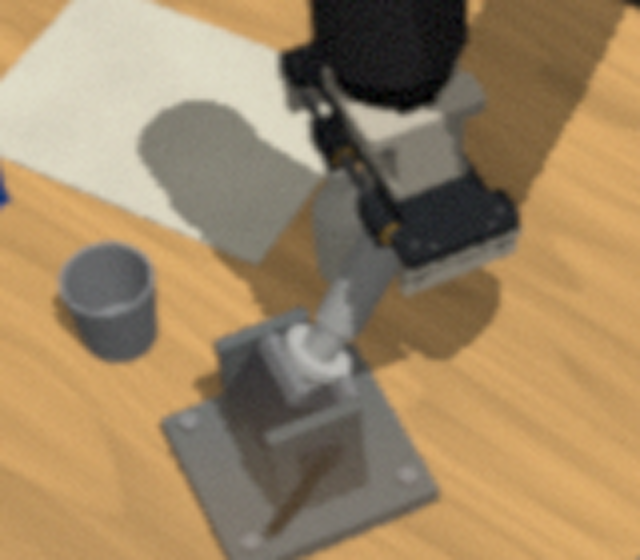

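```bash
python3 -m handwheel '[[[0.0012,0,0.0016,0,1],[0.0012,0,0.0016,0,1],[0.0012,0,0.0016,0,1],[0.0012,0,0.0016,0,1],[0,0,0,0,1],[0,0,0,0,1]]]' && python3 look.py v7 wrist
```

```text
clock: 15.38
tool_pos: [0.5109, -0.1763, 0.2126]
orientation: [180.0, 0.1, -23.7]
force: [-3.9, 4.0, 4.8]
opening: 0.0333
clock 15.3833 tool [ 0.5109 -0.1763  0.2126] ori [179.9889   0.0608 -23.653 ] open 0.033290346563038475
TCP in vise xyz (mm) [-90.3454  -4.5497 212.6198] yaw err deg 0.01176099196771574 F vise [-5.1818  2.1428  4.8146] M [1.1687 1.3942 0.1584]
tip vise mm -49.58161143231273 -3.0683271314518765 159.04102988640273 theta 0.622801644931767
```

View pics/v7_wrist.png

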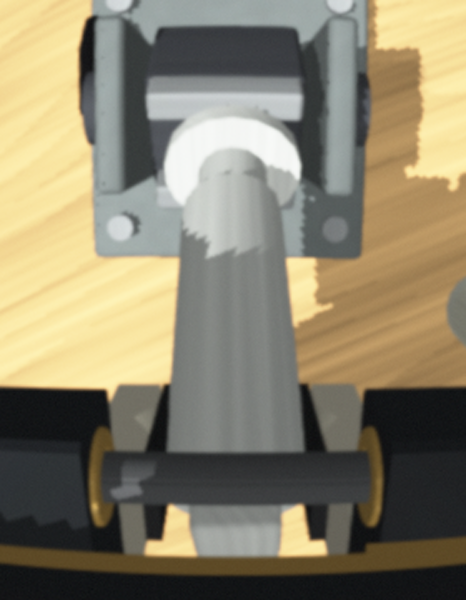

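```bash
python3 -m handwheel '[[[0.0012,-0.0005,0.0016,0,1],[0.0012,0,0.0016,0,1],[0.0012,0,0.0016,0,1],[0,0,0,0,1]]]' && python3 look.py v8 wrist
```

```text
clock: 15.77
tool_pos: [0.5132, -0.1772, 0.2087]
orientation: [180.0, 0.1, -23.6]
force: [-11.3, 6.6, 15.5]
opening: 0.0328
clock 15.7667 tool [ 0.5132 -0.1772  0.2087] ori [179.9518   0.1378 -23.6456] open 0.03278406153770607
TCP in vise xyz (mm) [-87.8048  -4.4531 208.742 ] yaw err deg 0.019180608724770565 F vise [-13.0247   1.5326  15.5391] M [2.3534 4.0253 0.0839]
tip vise mm -49.58161143231273 -3.0683271314518765 159.04102988640273 theta 0.622801644931767
```

View pics/v8_wrist.png

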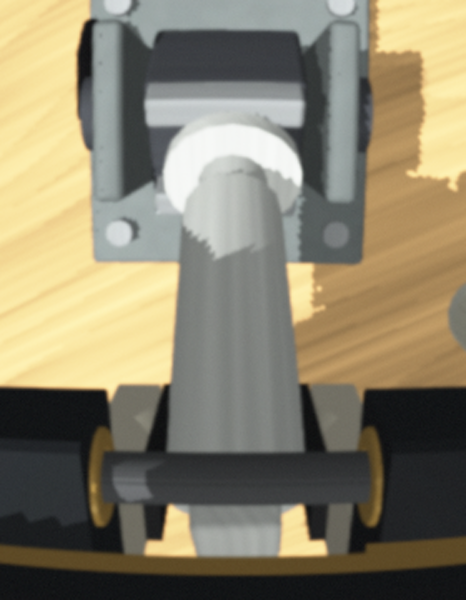

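```bash
python3 -m handwheel '[[[0.0012,0,0.0016,0,1],[0.0012,0,0.0016,0,1],[0,0,0,0,1]]]' && python3 look.py v9 wrist
```

```text
clock: 16.07
tool_pos: [0.5145, -0.178, 0.2061]
orientation: [179.9, 0.2, -23.6]
force: [-17.5, 10.0, 22.3]
opening: 0.0326
clock 16.0667 tool [ 0.5145 -0.178   0.2061] ori [179.9338   0.2129 -23.6405] open 0.03255668363032147
TCP in vise xyz (mm) [-86.3589  -4.6731 206.0815] yaw err deg 0.02429365979250875 F vise [-20.0541   2.1172  22.2901] M [3.5085 5.9042 0.0097]
tip vise mm -49.58161143231273 -3.0683271314518765 159.04102988640273 theta 0.622801644931767
```

View pics/v9_wrist.png

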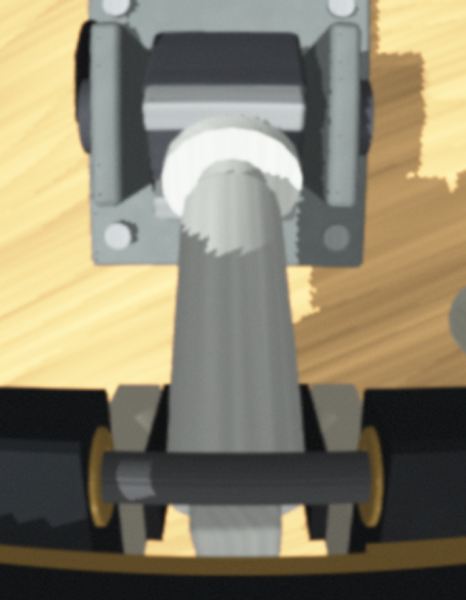

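```bash
cat > ov.py <<'E'
import sys
from fit import *
p=s.x.copy();x,y,yaw,th,off=p[:5];off=-.0046;Rz=R.from_euler('z',yaw)
def E(th): return np.array([-np.sin(th),0,np.cos(th)]),np.array([np.cos(th),0,np.sin(th)]),np.array([0,1.,0])
ims=[]
for n in sys.argv[1:]:
    o,w=pickle.load(open(n+'_wrist.pkl','rb'))
    x0,y0=255,100;f=5
    im=cv2.resize(w['color'][y0:y0+120,x0:x0+130],None,fx=f,fy=f,interpolation=cv2.INTER_CUBIC)
    def ring(c,r,n_,e_,col):
        L=[]
        for t in np.linspace(0,2*np.pi,40):
            P=np.array([x,y,0])+Rz.apply(c+r*(np.cos(t)*n_+np.sin(t)*e_));q=wproj(o,w,P);L.append(((q[0]-x0)*f,(q[1]-y0)*f))
        cv2.polylines(im,[np.int32(L)],True,col,1)
    u,nn,e=E(th);h=np.array([0,0,.09])
    ring(h+u*.045+off*e,.025,nn,e,(255,0,0));ring(h+u*.066+off*e+nn*.0135,.003,u,e,(255,0,0))
    # tube from TCP assuming aligned theta
    d=o['tool_pos']-np.array([x,y,0]);d=Rz.inv().apply(d);G=d+np.array([0,0,.002])
    M=G-.087*u
    rel=M-(h+u*.045);print(n,'mouth in seat frame if aligned & no slip mm: n %.1f u %.1f'%(1000*rel@nn,1000*rel@u))
    ring(M,.017,nn,e,(0,0,255))
    ims.append(im)
save('ov_'+sys.argv[-1],cv2.resize(np.hstack(ims),(800,int(800*ims[0].shape[0]/(ims[0].shape[1]*len(ims))))))
E
python3 ov.py v7 v9
```

```text
v7 mouth in seat frame if aligned & no slip mm: n -0.7 u 21.9
v9 mouth in seat frame if aligned & no slip mm: n -1.3 u 14.3
```

View pics/ov_v9.png

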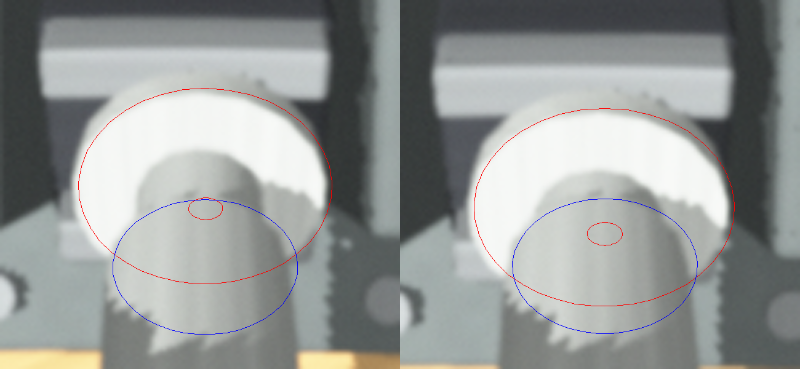

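```bash
python3 -m handwheel '[[[0.0012,0,0.0016,0,1],[0.0012,0,0.0016,0,1],[0,0,0,0,1]]]' && python3 look.py v10 wrist && python3 ov.py v9 v10
```

```text
clock: 16.37
tool_pos: [0.5158, -0.1787, 0.203]
orientation: [179.9, 0.3, -23.6]
force: [-20.3, 13.2, 25.9]
opening: 0.0326
clock 16.3667 tool [ 0.5158 -0.1787  0.203 ] ori [179.9286   0.297  -23.6455] open 0.03258751834258372
TCP in vise xyz (mm) [-84.8617  -4.7557 202.9514] yaw err deg 0.019306405823233064 F vise [-23.8821   3.8932  25.9253] M [4.4575 7.0826 0.1129]
tip vise mm -49.58161143231273 -3.0683271314518765 159.04102988640273 theta 0.622801644931767
v9 mouth in seat frame if aligned & no slip mm: n -1.3 u 14.3
v10 mouth in seat frame if aligned & no slip mm: n -1.9 u 10.9
```

View pics/ov_v10.png

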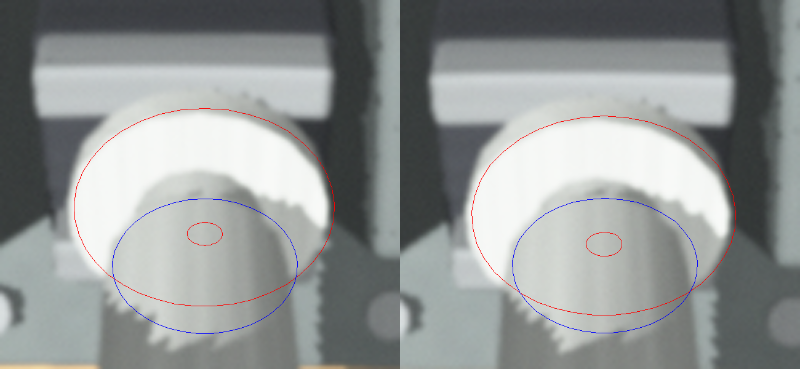

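```bash
python3 -m handwheel '[[[0.0008,-0.0003,0.0019,0,1],[0.001,0,0.0018,0,1],[0.0012,0,0.0016,0,1],[0,0,0,0,1]]]' && python3 look.py v11 wrist && python3 ov.py v10 v11
```

```text
clock: 16.75
tool_pos: [0.5181, -0.1794, 0.1972]
orientation: [179.9, 0.4, -23.7]
force: [-20.3, 13.0, 23.8]
opening: 0.0325
clock 16.75 tool [ 0.5181 -0.1794  0.1972] ori [179.9208   0.3735 -23.6583] open 0.03251441329329609
TCP in vise xyz (mm) [-82.4944  -4.534  197.1634] yaw err deg 0.006471973823021671 F vise [-23.8205   3.7013  23.7923] M [4.6171 7.3764 0.0845]
tip vise mm -49.58161143231273 -3.0683271314518765 159.04102988640273 theta 0.622801644931767
v10 mouth in seat frame if aligned & no slip mm: n -1.9 u 10.9
v11 mouth in seat frame if aligned & no slip mm: n -3.3 u 4.8
```

View pics/ov_v11.png

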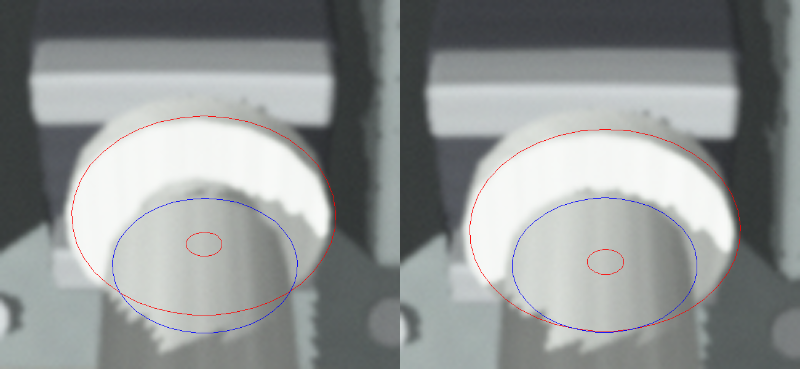

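```bash
python3 -m handwheel '[[[0.001,-0.0003,0.0017,0,1],[0.0011,0,0.0017,0,1],[0,0,0,0,1]]]' && python3 look.py v12 wrist && python3 ov.py v11 v12
```

```text
clock: 17.05
tool_pos: [0.5197, -0.1798, 0.1933]
orientation: [179.9, 0.4, -23.7]
force: [-21.1, 13.6, 23.8]
opening: 0.0329
clock 17.05 tool [ 0.5197 -0.1798  0.1933] ori [179.9155   0.44   -23.6705] open 0.032901429282727324
TCP in vise xyz (mm) [-80.8713  -4.2614 193.2994] yaw err deg -0.005747761519039329 F vise [-24.7659   4.0025  23.7998] M [4.8501 7.4843 0.0403]
tip vise mm -49.58161143231273 -3.0683271314518765 159.04102988640273 theta 0.622801644931767
v11 mouth in seat frame if aligned & no slip mm: n -3.3 u 4.8
v12 mouth in seat frame if aligned & no slip mm: n -4.3 u 0.7
```

View pics/ov_v12.png

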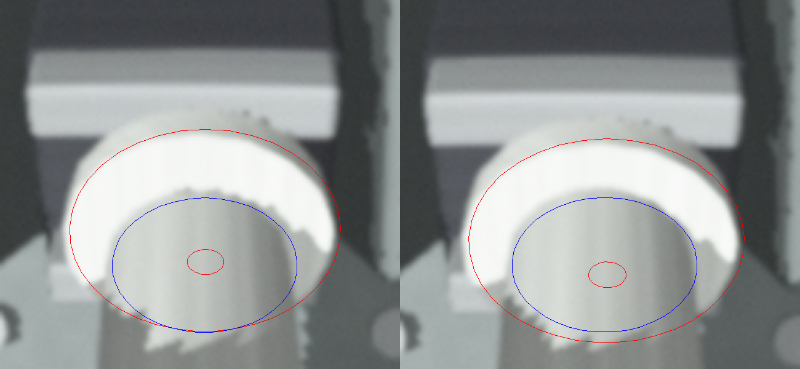

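```bash
python3 -m handwheel '[[[0.0004,-0.0004,0.0021,0,1],[0.0008,0,0.0018,0,1],[0,0,0,0,1]]]' && python3 look.py v13 wrist side scene && python3 ov.py v12 v13
```

```text
clock: 17.35
tool_pos: [0.5213, -0.1802, 0.1903]
orientation: [179.9, 0.4, -23.6]
force: [-23.6, 13.7, 28.3]
opening: 0.0327
clock 17.35 tool [ 0.5213 -0.1802  0.1903] ori [179.8967   0.3622 -23.6417] open 0.03270492670015153
TCP in vise xyz (mm) [-79.1595  -3.9649 190.301 ] yaw err deg 0.023041976748341852 F vise [-27.1585   3.082   28.2769] M [4.6527 7.9507 0.0421]
tip vise mm -49.58161143231273 -3.0683271314518765 159.04102988640273 theta 0.622801644931767
v12 mouth in seat frame if aligned & no slip mm: n -4.3 u 0.7
v13 mouth in seat frame if aligned & no slip mm: n -4.6 u -2.7
```

View pics/ov_v13.png

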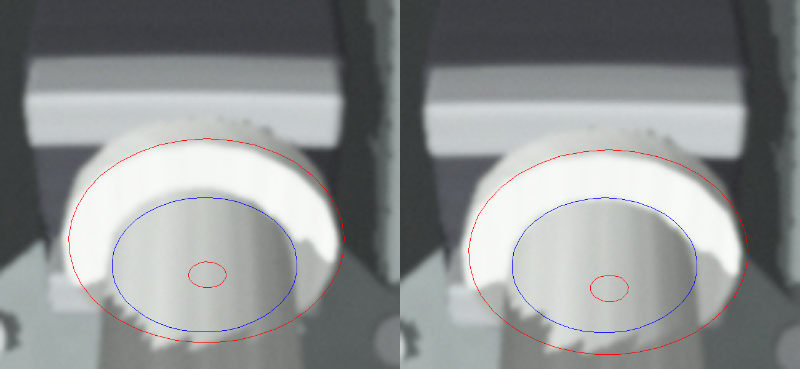

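View pics/v13_side.png

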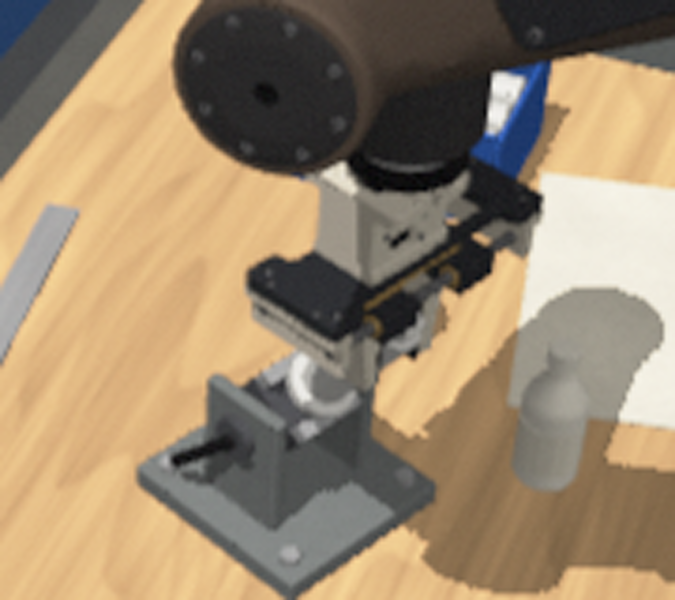

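View pics/v13_scene.png

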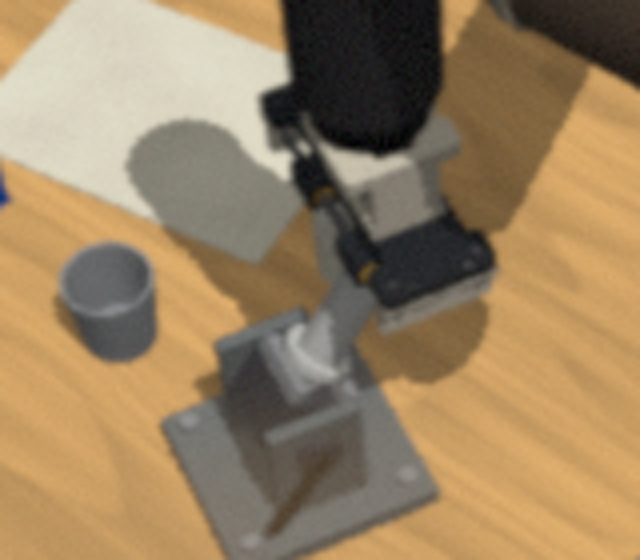

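```bash
python3 -m handwheel '[[[0.0008,-0.0003,0.0018,0,1],[0.001,0,0.0017,0,1],[0,0,0,0,1]]]' && python3 look.py v14 wrist && python3 ov.py v13 v14
```

```text
clock: 17.75
tool_pos: [0.5235, -0.1808, 0.1871]
orientation: [179.9, 0.3, -23.6]
force: [-20.9, 13.6, 29.6]
opening: 0.0323
clock 17.75 tool [ 0.5235 -0.1808  0.1871] ori [179.9092   0.3105 -23.6347] open 0.03229394620852682
TCP in vise xyz (mm) [-76.9408  -3.5793 187.0836] yaw err deg 0.030064066128382194 F vise [-24.628    4.0185  29.6455] M [4.6484 7.7326 0.1182]
tip vise mm -49.58161143231273 -3.0683271314518765 159.04102988640273 theta 0.622801644931767
v13 mouth in seat frame if aligned & no slip mm: n -4.6 u -2.7
v14 mouth in seat frame if aligned & no slip mm: n -4.7 u -6.6
```

View pics/ov_v14.png

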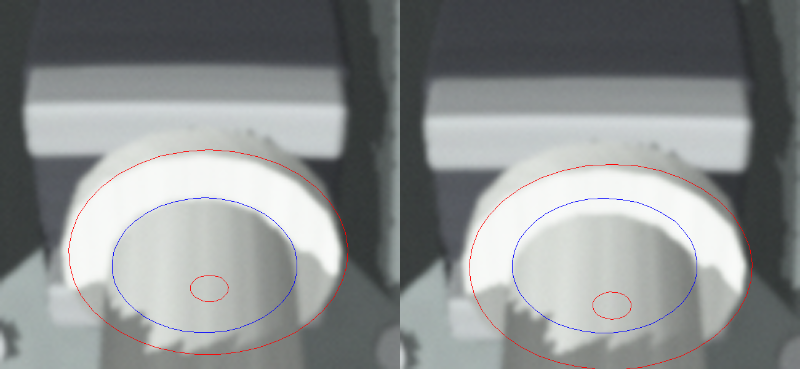

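```bash
cat > ov2.py <<'E'
import sys
from fit import *
p=s.x.copy();x,y,yaw,_,off=p[:5];off=-.0042;Rz=R.from_euler('z',yaw)
n=sys.argv[1];o,w=pickle.load(open(n+'_wrist.pkl','rb'))
ims=[]
for th in (.62,.66):
    u,nn,e=np.array([-np.sin(th),0,np.cos(th)]),np.array([np.cos(th),0,np.sin(th)]),np.array([0,1.,0])
    x0,y0=255,100;f=6;im=cv2.resize(w['color'][y0:y0+100,x0:x0+130],None,fx=f,fy=f,interpolation=cv2.INTER_CUBIC)
    h=np.array([0,0,.09])
    def ring(c,r,col):
        L=[]
        for t in np.linspace(0,2*np.pi,60):
            P=np.array([x,y,0])+Rz.apply(c+r*(np.cos(t)*nn+np.sin(t)*e));q=wproj(o,w,P);L.append(((q[0]-x0+.5)*f,(q[1]-y0+.5)*f))
        cv2.polylines(im,[np.int32(L)],True,col,1)
    c=h+u*.045+off*e
    ring(c,.025,(255,0,0));ring(c-u*.008,.025,(255,0,0))
    for d,col in ((0,(0,0,255)),(.003,(0,160,0)),(.006,(200,0,200))): ring(c+u*d,.017,col)
    ims.append(im)
save('ov2_'+n,cv2.resize(np.hstack(ims),(800,308),interpolation=cv2.INTER_AREA))
save('ov2_%sb'%n,ims[1])
E
python3 ov2.py v14
```

```text
(no output)
```

View pics/ov2_v14b.png

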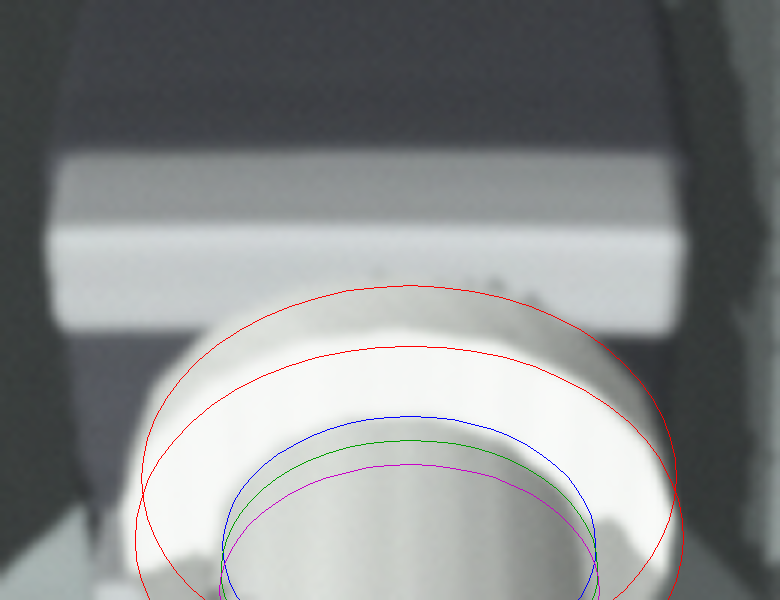

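```bash
python3 -m handwheel '[[[-0.0024,0,-0.0028,0,1],[0,0,0,0,1],[0,0,0,0,0.6],[0,0,0,0,0.4],[0,0,0,0,0.2],[0,0,0,0,0],[0,0,0,0,0],[0,0,0,0,0]]]' && python3 look.py v15 wrist side scene && python3 ov2.py v15
```

```text
clock: 18.47
tool_pos: [0.5252, -0.1804, 0.1879]
orientation: [180.0, -0.0, -23.6]
force: [-0.2, 0.7, -0.0]
opening: 0.0627
clock 18.4667 tool [ 0.5252 -0.1804  0.1879] ori [179.9978  -0.0042 -23.6498] open 0.06269947228477338
TCP in vise xyz (mm) [-75.5776  -2.5637 187.9216] yaw err deg 0.014915050017929588 F vise [-0.41    0.5353 -0.018 ] M [-0.0058  0.1776  0.0272]
tip vise mm -49.58161143231273 -3.0683271314518765 159.04102988640273 theta 0.622801644931767
```

View pics/v15_wrist.png

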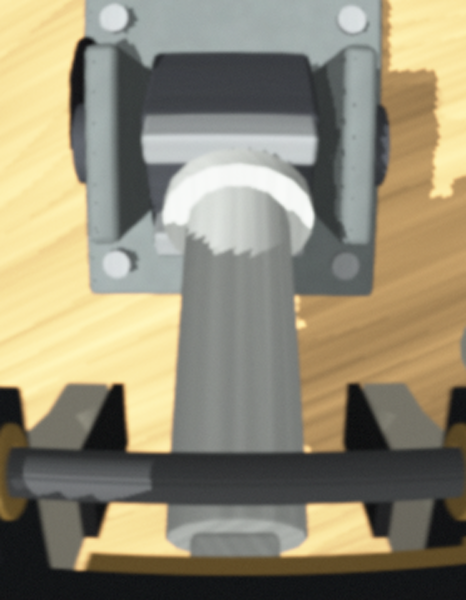

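View pics/ov2_v15b.png

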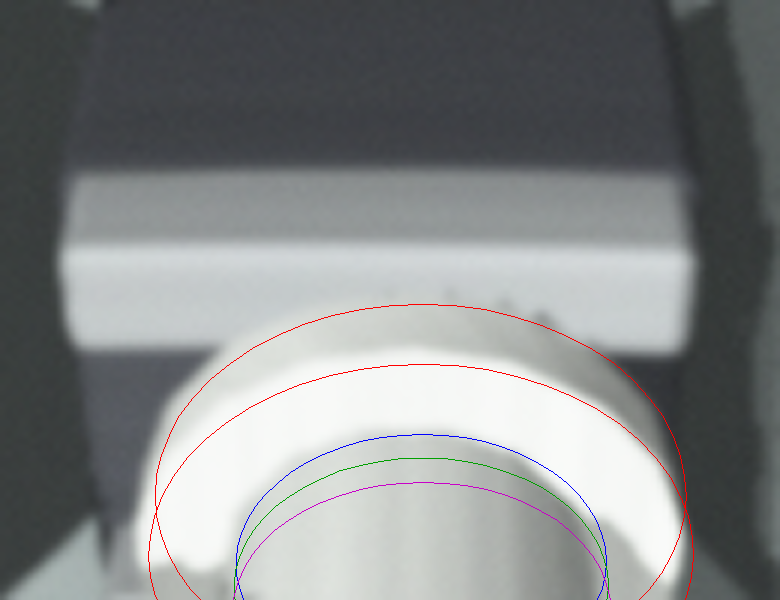

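View pics/v15_scene.png

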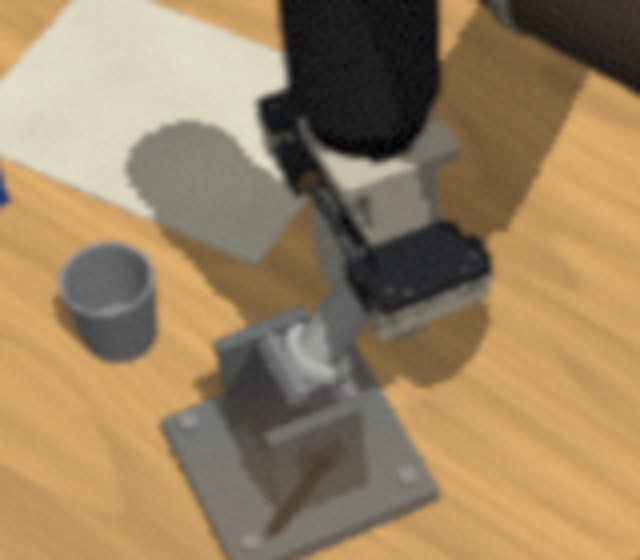

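```bash
python3 -m handwheel '[[[0,0,0,0,0],[0,0,-0.012,0,0],[0,0,-0.02,0,0],[0,0,-0.02,0,0],[0,0,-0.02,0,0],[0,0,-0.02,0,0],[0,0,0,0,0]]]' && python3 look.py v16 wrist side scene && python3 ov2.py v16
```

```text
clock: 19.2
tool_pos: [0.5267, -0.1809, 0.2845]
orientation: [-179.9, -0.4, -23.6]
force: [1.9, -0.1, 0.4]
opening: 0.0879
clock 19.2 tool [ 0.5267 -0.1809  0.2845] ori [-179.9264   -0.3719  -23.6202] open 0.08793835179170684
TCP in vise xyz (mm) [-73.9788  -2.3919 284.5281] yaw err deg 0.04459495506364419 F vise [1.8248 0.6871 0.3537] M [-0.113   0.0231 -0.0078]
tip vise mm -49.58161143231273 -3.0683271314518765 159.04102988640273 theta 0.622801644931767
```

View pics/v16_wrist.png

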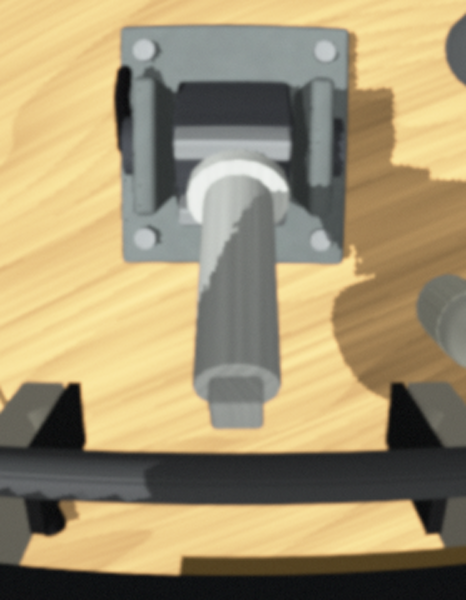

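View pics/v16_side.png

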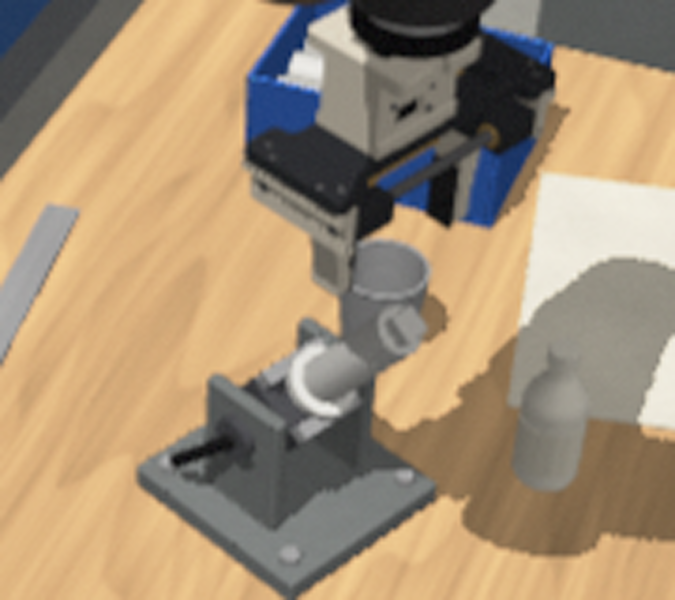

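View pics/v16_scene.png

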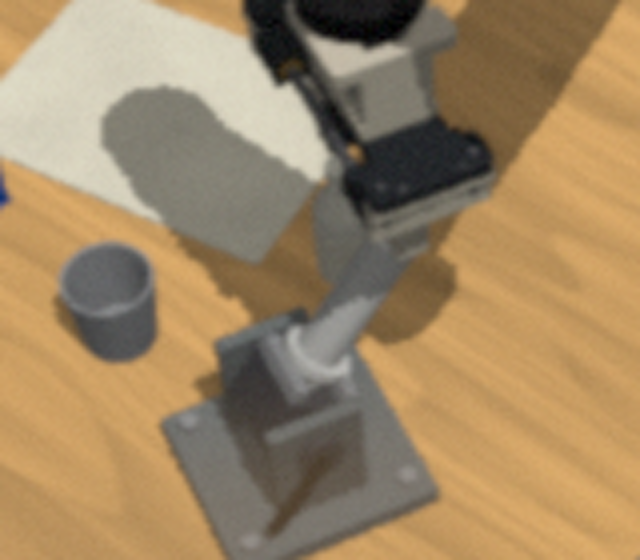

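Run:
```python
from h import *
import pickle
o,w=pickle.load(open('v16_wrist.pkl','rb'))
c=w['color'][140:325,270:380];im=cv2.resize(c,None,fx=5,fy=5,interpolation=cv2.INTER_CUBIC)
a=im[:500];b=im[425:];save('z16a',a);save('z16b',b)
o,w=pickle.load(open('v16_side.pkl','rb'))
save('z16s',cv2.resize(w['color'][170:220,340:400],None,fx=12,fy=12,interpolation=cv2.INTER_CUBIC))
```

```text
(no output)
```

View pics/z16a.png

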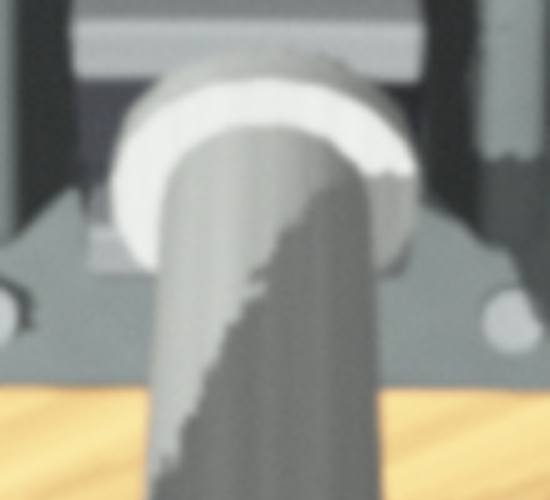

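View pics/z16b.png

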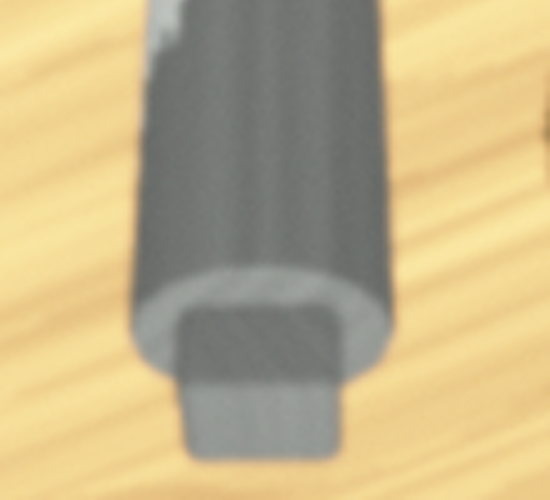

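View pics/z16s.png

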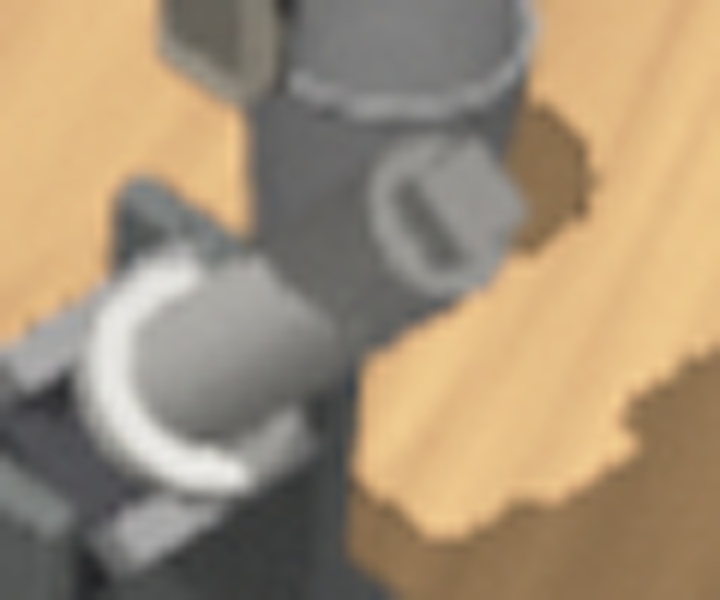

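```bash
cat > fit2.py <<'E'
from fit import *
n='v16';o,w=pickle.load(open(n+'_wrist.pkl','rb'))
x,y,yaw,_,_=s.x[:5];Rz=R.from_euler('z',yaw)
q=lambda X,Y:(270+X/5-.4,140+Y/5-.4)
obs={'ft':q(265,78),'fl':q(112,185),'fr':q(416,185),'rim':q(262,126),'tt':q(262,690),'bu':q(260,807),'bl':q(262,886),'bb':q(260,730)}
def model(p):
    th,ph,d,ns,off,du,dv=p
    U=lambda a:np.array([-np.sin(a),0,np.cos(a)]);N=lambda a:np.array([np.cos(a),0,np.sin(a)]);e=np.array([0,1.,0])
    h=np.array([0,0,.09]);S=h+.045*U(th)+off*e;M=S+d*U(th)+ns*N(th);u,nn=U(ph),N(ph)
    P=dict(ft=S+.025*N(th),fl=S+.025*e,fr=S-.025*e,rim=M+.017*nn,tt=M+.105*u+.017*nn,bu=M+.118*u+.01*nn,bl=M+.118*u-.01*nn,bb=M+.105*u+.01*nn)
    return {k:wproj(o,w,np.array([x,y,0])+Rz.apply(v))+[du,dv] for k,v in P.items()}
def f(p):
    m=model(p);r=[]
    for k in obs:
        d=m[k]-np.array(obs[k])
        if k in('fl','fr'): r.append(d[0])
        else: r+= [d[1]]
    r+=[d[0] for d in [m['tt']-np.array(obs['tt'])]]
    return np.array(r+[p[5]/2,p[6]/2,(p[1]-p[0])/.03,p[3]/.0007,(p[0]-.63)/.04])
r=least_squares(f,[.64,.64,.003,0,-.004,0,0],x_scale=[.1,.1,.01,.01,.01,1,1])
print('th ph d ns off du dv',r.x,'res',r.fun)
J=r.jac;print('sd',np.sqrt(np.diag(np.linalg.inv(J.T@J))))
th,ph,d=r.x[:3];print('top face centre vise mm',-1000*((.045+d)*np.sin(th)+.118*np.sin(ph)),90+1000*((.045+d)*np.cos(th)+.118*np.cos(ph)))
E
python3 fit2.py
```

```text
th ph d ns off du dv [ 0.6349  0.6266 -0.0005 -0.0004 -0.0024  0.3869  0.3614] res [ 0.4852 -0.7546  0.3993 -1.1556 -0.2201  1.428   1.2119 -1.8398  0.2587
  0.1934  0.1807 -0.2749 -0.6394  0.1216]
sd [0.0199 0.0162 0.0015 0.0007 0.0013 1.7603 1.3257]
top face centre vise mm -95.57033256417526 221.3874935863959
```

```bash
python3 -m handwheel '[[[-0.012,0.001,0,0,0.3],[-0.013,0,0,0,0.6],[-0.0135,0,0,0,1],[0,0,0,0,1],[0,0,0,0,1],[0,0,0,0,1],[0,0,0.013,0,1],[0,0,0.013,0,1],[0,0,0.008,0,1],[0,0,0,0,1],[0,0,0,0,1]]]' && python3 look.py v17 wrist side scene
```

```text
clock: 20.27
tool_pos: [0.4893, -0.166, 0.2457]
orientation: [180.0, 0.1, -23.7]
force: [0.2, 0.0, 0.6]
opening: 0.0197
clock 20.2667 tool [ 0.4893 -0.166   0.2457] ori [179.952    0.0652 -23.6546] open 0.019674189886329428
TCP in vise xyz (mm) [-114.2372   -3.7932  245.6964] yaw err deg 0.01020254186927616 F vise [0.2125 0.1285 0.6432] M [-0.0754  0.1375  0.0187]
tip vise mm -49.58161143231273 -3.0683271314518765 159.04102988640273 theta 0.622801644931767
```

View pics/v17_wrist.png

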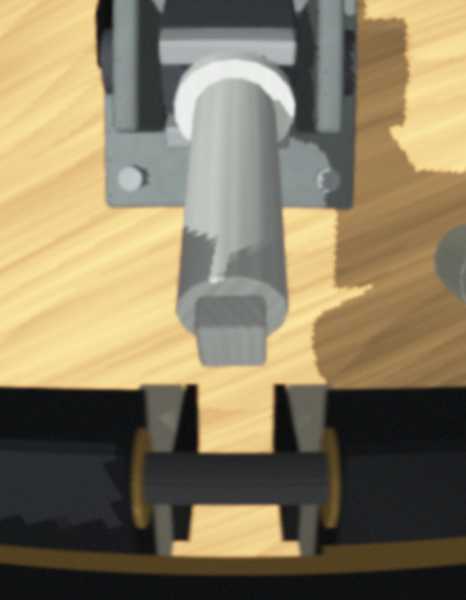

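View pics/v17_side.png

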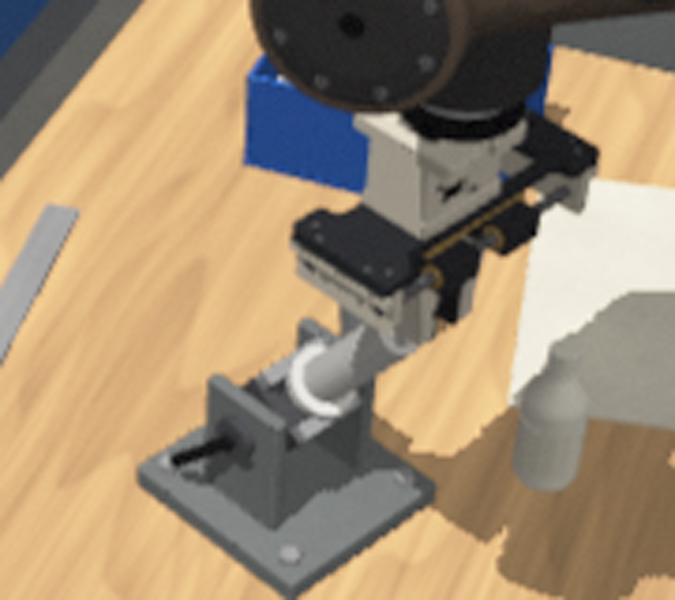

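View pics/v17_scene.png

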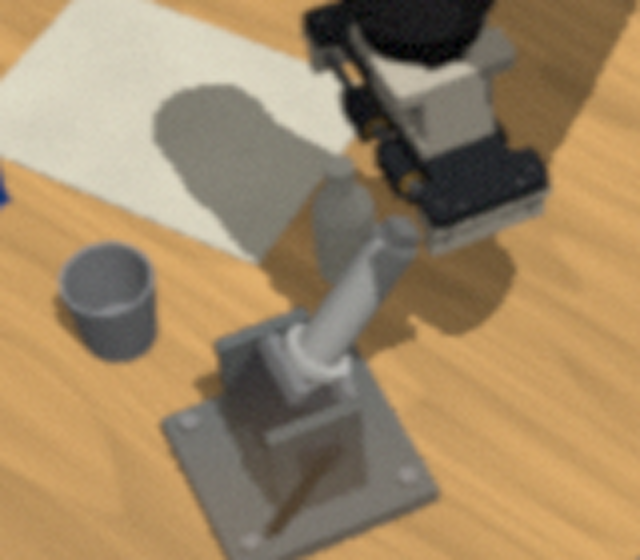

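```bash
python3 -m handwheel '[[[0,0,0,0,1],[0,0,0,0,1],[0,0,0,0,1],[0,0,0,0,1],[0.0018,0,0.0024,0,1],[0.0018,0,0.0024,0,1],[0,0,0,0,1]]]' && python3 look.py v18 wrist
```

```text
clock: 21.0
tool_pos: [0.4926, -0.1673, 0.2406]
orientation: [180.0, 0.0, -23.7]
force: [-0.0, -0.3, 0.8]
opening: 0.0005
clock 21.0 tool [ 0.4926 -0.1673  0.2406] ori [179.9857   0.0465 -23.6536] open 0.0005266904273695031
TCP in vise xyz (mm) [-110.7146   -3.6694  240.5875] yaw err deg 0.011170550740960294 F vise [ 0.1144 -0.2636  0.8295] M [-0.066   0.1498 -0.0222]
tip vise mm -49.58161143231273 -3.0683271314518765 159.04102988640273 theta 0.622801644931767
```

View pics/v18_wrist.png

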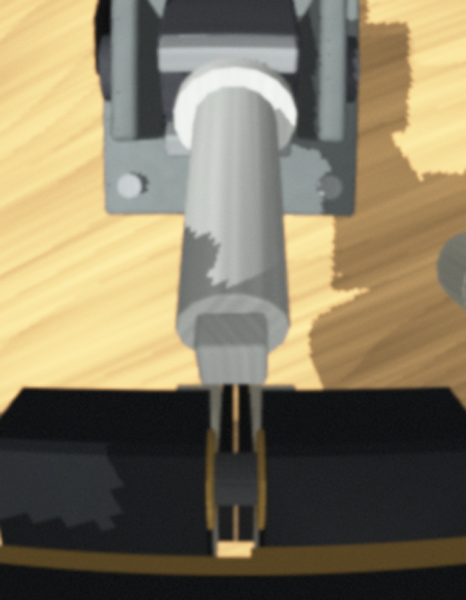

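```bash
python3 -m handwheel '[[[0.0006,0,0.0008,0,1],[0.0006,0,0.0008,0,1],[0.0006,0,0.0008,0,1],[0,0,0,0,1]]]' && python3 -m handwheel '[[[0.0006,0,0.0008,0,1],[0.0006,0,0.0008,0,1],[0,0,0,0,1]]]' && python3 look.py v19 wrist
```

```text
clock: 21.38
tool_pos: [0.4942, -0.168, 0.2386]
orientation: [180.0, 0.0, -23.7]
force: [0.2, -0.1, -0.1]
opening: 0.0004
clock: 21.63
tool_pos: [0.4951, -0.1685, 0.2374]
orientation: [180.0, 0.0, -23.6]
force: [-2.4, 1.9, 3.3]
opening: 0.0001
clock 21.6333 tool [ 0.4951 -0.1685  0.2374] ori [179.9859   0.0158 -23.6468] open 5.259556890844803e-05
TCP in vise xyz (mm) [-107.8544   -3.7631  237.4465] yaw err deg 0.017987288749395702 F vise [-2.9931  0.7298  3.2772] M [0.3289 0.8987 0.0724]
tip vise mm -49.58161143231273 -3.0683271314518765 159.04102988640273 theta 0.622801644931767
```

View pics/v19_wrist.png

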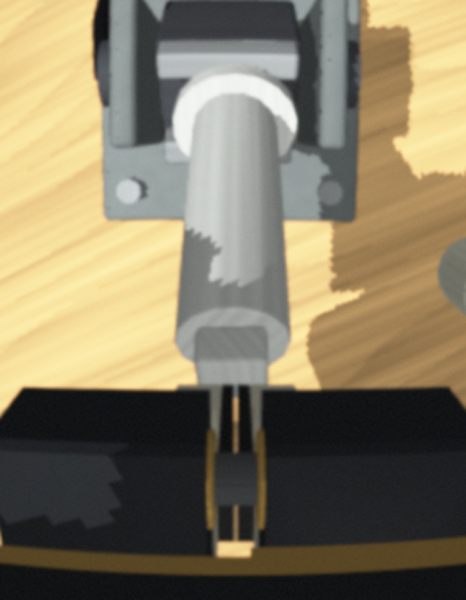

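```bash
python3 -m handwheel '[[[0.0006,0,0.0008,0,1],[0.0006,0,0.0008,0,1],[0,0,0,0,1]]]' && python3 -m handwheel '[[[0.0006,0,0.0008,0,1],[0.0006,0,0.0008,0,1],[0,0,0,0,1]]]' && python3 look.py v20 wrist
```

```text
clock: 21.93
tool_pos: [0.4956, -0.1689, 0.2368]
orientation: [180.0, 0.0, -23.6]
force: [-7.8, 4.5, 14.8]
opening: 0.0005
clock: 22.18
tool_pos: [0.4958, -0.1693, 0.2365]
orientation: [179.9, 0.1, -23.6]
force: [-14.5, 8.7, 25.5]
opening: 0.0004
clock 22.1833 tool [ 0.4958 -0.1693  0.2365] ori [179.947    0.0875 -23.616 ] open 0.0003755822537598292
TCP in vise xyz (mm) [-106.9334   -4.249   236.486 ] yaw err deg 0.04879620169846888 F vise [-16.7643   2.131   25.4934] M [3.1723 5.7305 0.0631]
tip vise mm -49.58161143231273 -3.0683271314518765 159.04102988640273 theta 0.622801644931767
```

View pics/v20_wrist.png

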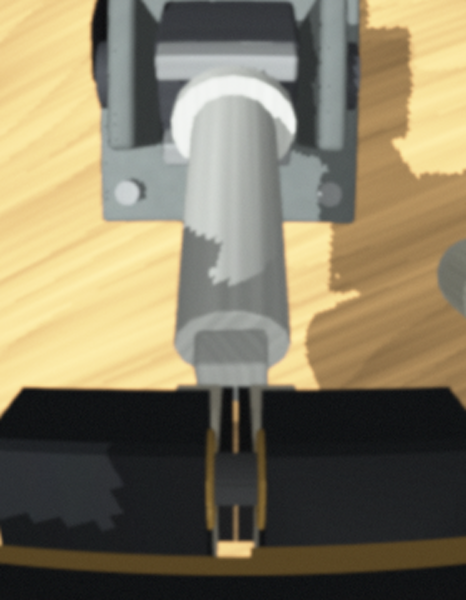

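```bash
python3 -m handwheel '[[[0.0006,0,0.0008,0,1],[0.0006,0,0.0008,0,1],[0,0,0,0,1]]]' && python3 -m handwheel '[[[0.0006,0,0.0008,0,1],[0,0,0,0,1],[0,0,0,0,1]]]' && python3 look.py v21 wrist
```

```text
clock: 22.48
tool_pos: [0.4959, -0.1697, 0.2362]
orientation: [179.9, 0.1, -23.6]
force: [-23.7, 13.1, 37.9]
opening: 0.0001
clock: 22.73
tool_pos: [0.4959, -0.1698, 0.2361]
orientation: [179.9, 0.2, -23.6]
force: [-27.3, 15.3, 44.7]
opening: 0.0005
clock 22.7333 tool [ 0.4959 -0.1698  0.2361] ori [179.9283   0.151  -23.5923] open 0.0005374590778034695
TCP in vise xyz (mm) [-106.62     -4.6219  236.0767] yaw err deg 0.07241328935870328 F vise [-31.1304   3.1108  44.7231] M [ 5.6364 10.1075  0.0463]
tip vise mm -49.58161143231273 -3.0683271314518765 159.04102988640273 theta 0.622801644931767
```

```bash
python3 -m handwheel '[[[-0.003,0,-0.004,0,1],[-0.006,0,-0.008,0,1],[-0.006,0,-0.008,0,1],[0,0,-0.02,0,1],[0,0,-0.02,0,1],[0.018,0,0,0,1],[0.018,0,0,0,1],[0.018,0,0,0,1],[0,0,0,0,1],[0,0,0,0,1]]]' && python3 look.py v22 wrist side scene && python3 ov2.py v22
python3 - <<'E'
from h import *
import pickle
o,w=pickle.load(open('v22_wrist.pkl','rb'))
c=w['color'][130:330,260:390];im=cv2.resize(c,None,fx=4,fy=4,interpolation=cv2.INTER_CUBIC)
save('z22',im[:600])
o,w=pickle.load(open('v22_side.pkl','rb'));o,w0=pickle.load(open('v16_side.pkl','rb'))
z=lambda w:cv2.resize(w['color'][170:220,340:400],None,fx=6.6,fy=6.6,interpolation=cv2.INTER_CUBIC)
save('z22s',np.hstack([z(w0),z(w)]))
E
```

```text
clock: 23.62
tool_pos: [0.535, -0.1859, 0.291]
orientation: [180.0, 0.1, -23.7]
force: [-0.2, -0.3, -0.9]
opening: 0.0003
clock 23.6167 tool [ 0.535  -0.1859  0.291 ] ori [179.9729   0.0695 -23.6869] open 0.00029355442228094894
TCP in vise xyz (mm) [-64.3242  -3.6754 290.9824] yaw err deg -0.022170877512127873 F vise [-0.1018 -0.388  -0.8688] M [-0.0424  0.1909 -0.0079]
tip vise mm -49.58161143231273 -3.0683271314518765 159.04102988640273 theta 0.622801644931767
```

View pics/z22.png

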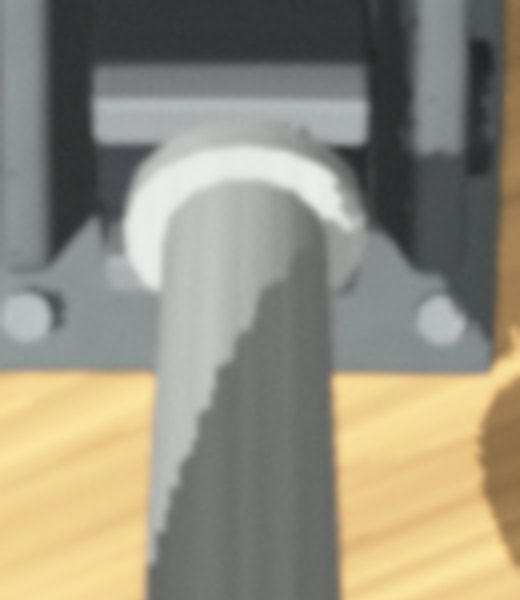

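View pics/z22s.png

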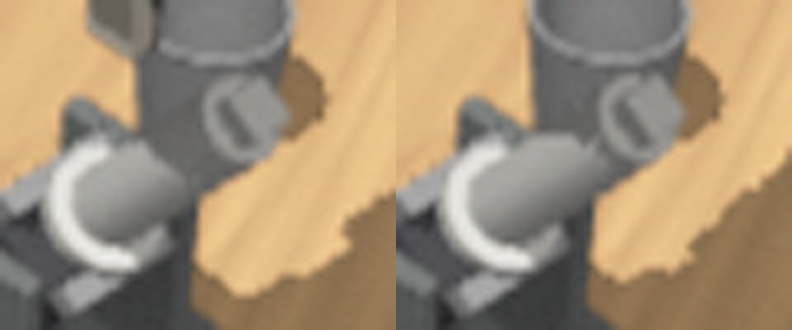

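View pics/v22_scene.png

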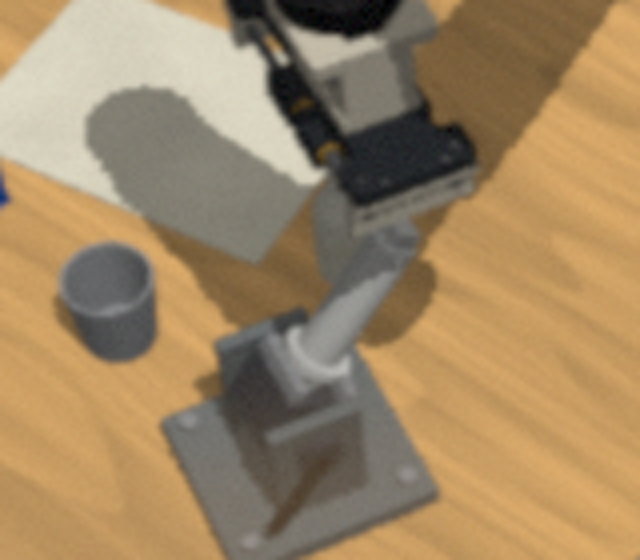

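Run:
```python
from h import *
import pickle
np.set_printoptions(precision=4,suppress=True)
S=pickle.load(open('S0.pkl','rb'))
_,a=pickle.load(open('v22_side.pkl','rb'));_,b=pickle.load(open('v22_scene.pkl','rb'))
z=lambda w:cv2.resize(w['color'][180:240,310:375],None,fx=6,fy=6,interpolation=cv2.INTER_CUBIC)
save('cmp_side',np.hstack([z(S['side']),z(a)]))
s2=vision.snapshot('scene');s3=vision.snapshot('side')
for k in ['tube_short','tube_long','foot','bottle','driver','jar','cup']:
    for nm,w,w0 in (('scene',s2,0),('side',s3,0)): print(k,nm,[(np.round(r['xy']),round(r['conf'],2)) for r in recognise(k,w)][:1])
for w in (s2,s3): print('seat',[(np.round(r['xy'],1),round(r['conf'],2)) for r in place_of('seat',w)][:1],'tube org',[(np.round(r['xy'],1),round(r['conf'],2)) for r in place_of('tube_mid',w)][:4])
save('fin_scene',s2['color'])
```

```text
tube_short scene [(array([371., 309.]), 0.77)]
tube_short side [(array([282., 332.]), 0.9)]
tube_long scene [(array([379., 250.]), 0.56)]
tube_long side [(array([348., 315.]), 0.64)]
foot scene [(array([307., 320.]), 0.86)]
foot side [(array([252., 288.]), 0.87)]
bottle scene [(array([273., 177.]), 0.54)]
bottle side [(array([418., 212.]), 0.68)]
driver scene [(array([367., 241.]), 0.54)]
driver side [(array([376., 320.]), 0.57)]
jar scene [(array([450., 375.]), 0.96)]
jar side [(array([216., 425.]), 0.84)]
cup scene [(array([218., 195.]), 0.57)]
cup side [(array([372., 174.]), 0.59)]
seat [(array([268.5, 208.5]), 0.78)] tube org [(array([416.7, 279.6]), 0.83), (array([434.9, 277.9]), 0.76), (array([265.4, 206.7]), 0.72), (array([417.2, 322.4]), 0.67)]
seat [(array([353.3, 206. ]), 0.65)] tube org [(array([357.2, 407.2]), 0.83), (array([288.4, 391.3]), 0.82), (array([341. , 380.2]), 0.77), (array([354.8, 198.9]), 0.56)]
```

View pics/cmp_side.png

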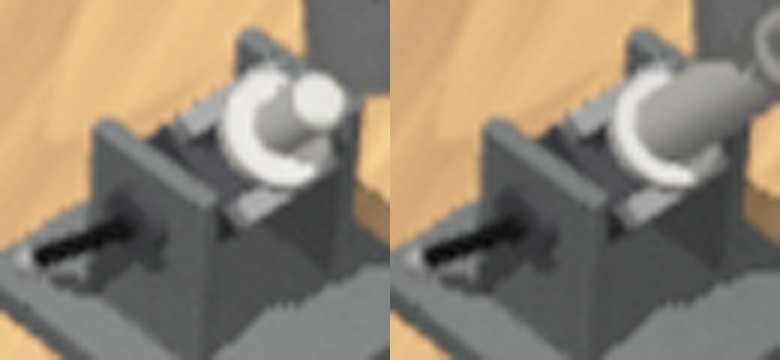

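View pics/fin_scene.png

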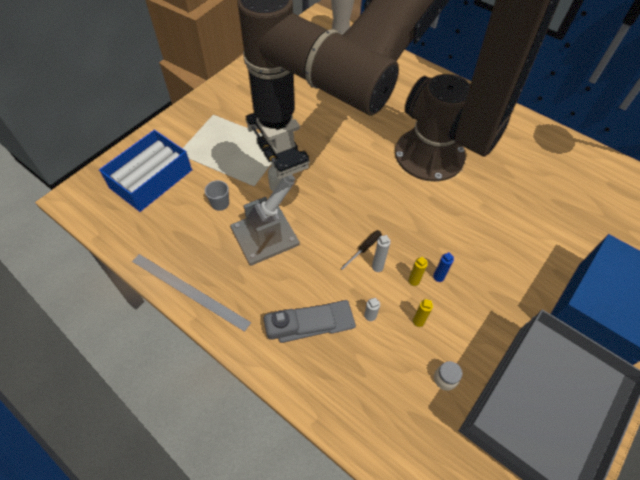

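The side-view comparison shows the head, jaws and flange in the same pixels before and after. The tube meets the flange with no neck visible. The other objects are where they started, and the gripper is clear of everything.

```bash
python3 -c "
from plant import close_job,telemetry
o=telemetry.get_obs();print(o['clock'],o['force'],o['tool_pos']);print(close_job())"
```

```text
24.7667 [ 0.08288685 -0.05463345  0.29963347] [ 0.53487758 -0.18580748  0.29163565]
the job is handed in; nothing more can be done
None
```

The middle tube is on the spigot, past the plunger and, as far as I can measure, fully home on the flange. I handed the job in at 24.8 s; no verdict was reported.

**What I did**
- I picked the silver tube at scene px (441,293), whose top measured about 115 mm high (118 mm expected).
- The tool can only point down, so I hooked the tube's mouth over the spigot tip and moved the hand in an arc. The tube pivoted in the jaws to the slant, about 0.63–0.66 rad.
- I pushed it along the slant past the plunger. The grip began to slip at about 38 N, so I let go and pushed on the end block with the closed fingers.

**Last checks**
- **Seating:** at 54 N the tube moved only about 0.1 mm more. The finger contact put the block's end face about 162–163 mm from the hinge, where fully home is 163 mm.
- **Vise head:** the head, jaws and flange look the same in the before and after side pictures.
- **Other things:** the two other tubes, foot, bottle, screwdriver, jar and cup are within a few pixels of where they began. The gripper was clear of everything and the wrist force was about zero.

**Checks that disagreed**
- **Gap at the flange:** a first overlay of the rim on the flange suggested about 2–3 mm still to go. A model fit gave −0.5 ± 1.5 mm. After correcting the overlay for the white flange's blurred edge, I put the remaining gap at 0–0.5 mm.
- **Seat point:** the network placed it about 5 px lower in the final side picture, with low confidence. I put that down to the tube now covering it, because the flange and jaws had not moved.

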